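Load the notched lift with insulation blocks and index it up

TASK

Get the next batch of insulation blocks ready on the little notched lift: first take the grey offcut off its deck and lay it in the open cardboard carton beside the blocks, then stand all the white blocks on the deck in one neat row, one to each marked bay with its long side across the row, starting from the orange end and leaving no empty bay between. With the row loaded, pull the deck up gently by its red handle until the pawl catches the next notch - one notch only, it cannot be let down again - and leave the row neat and the other things on the bench where they are.

Things in the scene. Friction and masses are not known exactly. Their poses are not given: they have to be found in the camera images.
- block1: rigid white insulation block, 66 (own x) x 46 (own y) x 64 mm high, about 0.1 kg, standing on the table at the start. Origin: centre of its underside; z up. There are 3 to 5 blocks in a run; the absent ones read None from the start.
- block2: rigid white insulation block, 66 (own x) x 46 (own y) x 64 mm high, about 0.1 kg, standing on the table at the start. Origin: centre of its underside; z up. There are 3 to 5 blocks in a run; the absent ones read None from the start.
- block3: rigid white insulation block, 66 (own x) x 46 (own y) x 64 mm high, about 0.1 kg, standing on the table at the start. Origin: centre of its underside; z up. There are 3 to 5 blocks in a run; the absent ones read None from the start.
- block4: rigid white insulation block, 66 (own x) x 46 (own y) x 64 mm high, about 0.1 kg, standing on the table at the start. Origin: centre of its underside; z up. There are 3 to 5 blocks in a run; the absent ones read None from the start.
- block5: rigid white insulation block, 66 (own x) x 46 (own y) x 64 mm high, about 0.1 kg, standing on the table at the start. Origin: centre of its underside; z up. There are 3 to 5 blocks in a run; the absent ones read None from the start.
- offcut: grey rigid board offcut, 50 (own x) x 150 (own y) x 24 mm thick, 0.12 kg, lying flat on the deck across the bays at the start. Origin: centre of its underside.
- carton: open cardboard carton, outside 170 (x) x 240 (y) x 70 mm high, walls and floor 5 mm, fixed to the table, where the offcut goes. Origin: centre of its underside.
- lift: fixed notched lift; origin on the table under the deck's middle; x points away from the robot across the deck, y along the bays to the red handle; turned up to 0.2 rad. Mast 36 x 50 mm, 243 tall, centred at x = 173 mm. Aluminium deck 185 (x) x 310 (y) mm, top 50 mm up when down, lips 8 mm high round it. A blue slide plate before the mast (x = 144 to 152 mm) rises 37 mm above the deck.
- carriage (a joint): height of the deck above its lowest notch, m; 0 at the start. The next notch catches at 0.045, the one after (too far) at 0.090. Raise 52 to 70 mm, then let down: it rests on the pawl at 0.045. Let go before the catch it sinks back, damped (25 N s/m, friction 1 N). Weighs 0.32 kg, loaded up to 1 kg. Bays and handle move straight up with it.
- pawl (a joint): travel of the red spring pawl beside the mast, m: 0 sprung in, up to 0.012 pushed back while it passes a tooth; springs back in as the deck passes 0.045. It works by itself and need not be touched.
- handle (a point): middle of the red handle bar of the deck: round bar 18 mm thick, 90 mm long along the lift's x, 75 mm above the deck top, 190 mm along +y from the deck's middle, on a thin central post; 125 mm above the table when down. Can be gripped from above, fingers closing along the lift's y.
- bay1 (a point): centre, on the deck surface, of the first bay, next to the orange-painted end of the deck (the end away from the red handle); bays are 54 mm apart, outlined in black on the lift's deck. Axes as the lift: x away from the robot across the deck, y along the row of bays, z up.
- bay2 (a point): centre, on the deck surface, of the second bay; bays are 54 mm apart, outlined in black on the lift's deck. Axes as the lift: x away from the robot across the deck, y along the row of bays, z up.
- bay3 (a point): centre, on the deck surface, of the third (middle) bay; bays are 54 mm apart, outlined in black on the lift's deck. Axes as the lift: x away from the robot across the deck, y along the row of bays, z up.
- bay4 (a point): centre, on the deck surface, of the fourth bay; bays are 54 mm apart, outlined in black on the lift's deck. Axes as the lift: x away from the robot across the deck, y along the row of bays, z up.
- bay5 (a point): centre, on the deck surface, of the fifth bay, next to the red handle; bays are 54 mm apart, outlined in black on the lift's deck. Axes as the lift: x away from the robot across the deck, y along the row of bays, z up.
- tape: roll of yellow tape lying flat, 80 mm across, 45 mm high; leave alone. Origin: centre of its underside.
- tin: metal can with a blue label, 72 mm across, 110 mm high; leave alone. Origin: centre of its underside.
- mug: blue mug, 80 mm across, 90 mm high, handle to its +y; leave alone. Origin: centre of its underside.
- driver: yellow-handled screwdriver lying flat, 200 mm long along its x; leave alone.
- weight: dark steel weight, 70 x 70 x 50 mm with a 30 mm stud on top; leave alone. Origin: centre of its underside.
- clamp: orange bar clamp lying flat, bar 260 mm along its x; leave alone.

How it is judged:
By the outcome, as a careful person would: the job done as asked, in the order asked, and still so for the second after the job is handed in, with the robot touching nothing.
Of block1, block2, block3, block4, block5 only 3 to 5 are there at a start; the rules pass over those that are not, and their reading is None.
At some moment in a run one of block1, block2, block3, block4, block5 may be knocked a few centimetres aside while the robot is not near it.
Once in a run the grip may slacken for a moment while it holds something.
It also fails if it takes over 210 s, if anything falls off the work surface, if the arm or the gripper's body presses on something with over 40 N, if the wrist force passes 120 N, or if a joint passes its speed limit or range.

ROBOT

A 6-joint arm with a two-finger parallel gripper is mounted at the origin on the work surface. World frame = base frame: x ahead of the robot, y to its left, z up, the work surface at z = 0. Lengths are in m, angles in rad, forces in N, time in s.
With the tool pointing down it reaches from about 0.3 to 0.875 m from the base axis. Payload 6.4 kg.
Tool frame: the origin (TCP) lies at the very end of the fingers, on their centre line; the grasp point (between the pads) lies 19 mm behind it; z points along the fingers, y is the line along which they close (so a half turn about z gives the same grasp; the last joint's range is limited). The gripper opens to 85 mm and grips with 20 to 120 N. Pads are 22 mm wide; open, the fingers measure 114 mm over their backs; the gripper's body (76 mm by 85 mm) begins 54 mm behind the grasp point. The pads swing forward as they close: fully open they stand 13 mm farther back than shut.
Start: joints at [0.924, 0.181, 1.607, -0, 1.354, -0.206], TCP at [0.245, 0.52, 0.231] pointing down, gripper open.
Joint ranges: [-2.99, 2.99], [-0.89, 2.07], [0.3, 2.58], [-1.14, 4.28], [0, 2.63], [-3.12, 3.12]. Speed limits (rad/s): [2.57, 2.57, 3.01, 3.14, 3.14, 3.14].

INTERFACE

Orientations are given as a unit quaternion [w, x, y, z].
In Python, from bench import ctrl gives the robot as it stands.
- The arm moves only by the tool jog_arm, called after "Emit:" by a JSON object that holds its "api" and its "payload". Schema: {"type":"object","properties":{"plan":{"type":"array","items":{"type":"array","items":{"type":"number"},"minItems":7,"maxItems":7},"minItems":1,"maxItems":10},"only":{"type":"string"},"quiet":{"type":"boolean"},"lines":{"type":"string"}},"required":["plan"],"additionalProperties":false}. plan is a list of rows, 1 to 10 of them, each of 7 numbers: dx, dy, dz in parts of the range, where 1.0 means 75 cm, then a rotation vector rx, ry, rz in normalised numbers (1 is 90 degrees), then the opening from 0.0 (shut) to 1.0 (fully open); each row is the pose to reach, as a shift and turn from the pose commanded when the call began, along the tool's axes at that moment; what a row does not reach only later rows make up. A row lasts 1/8 s, in which the tool goes at most 0.0625 m and 0.188 rad, less where a joint would pass 70% of its speed; a pose out of reach is approached as far as the arm can. The fingers move at their own pace and stop on an object; the grip force is fixed at half the most. Time passes only in rows, so rows that do not move let the fingers close. The tool returns the time, the measured TCP pose, the force, the opening and the grip force at its end. only (a regular expression) keeps the lines of the reply that match it, lines (a string "A,B") keeps lines A to B, and quiet returns only ok. Shift and turn numbers lie between -1 and 1, and a call with a number outside is refused. Input that does not fit is refused with a message, and nothing moves.
- ctrl.get_obs(): the state, without advancing time (a new reading comes with each control period).
- ctrl.camera(name): name is "scene" or "top" or "wrist"; returns the picture (480x640x3 uint8, blue, green, red); there is no depth.
- ctrl.camera_params(name): a dict with "fovy" (degrees; the focal length in pixels is half the picture's height over the tangent of half this angle, whatever the lens; pixels are square), "cx", "cy" (the principal point, pixels), "view" (4x4, takes a point from world to camera coordinates). Camera axes: x right, y up, looking along -z (the intrinsics and any distortion apply to the point x, -y, -z); pixel columns grow to the right and rows downward; lengths in m; the calibration is good to about 2 mm. The wrist camera is an equidistant fisheye: a pixel r from the principal point sees the ray r / f radians off the axis. A picture is of the moment at which its call begins: read the wrist's pose just before it. camera_params takes no time and is no camera call; for the wrist camera it gives the pose at the moment of the call.
- ctrl.hand_in(): hands the job in; it is judged then, once.
The state is a dict: "time_s": time; "q": joint angles; "dq": joint speeds; "joint_efforts": joint torques, N m; "eef_pos": TCP position; "eef_rot": TCP orientation; "wrist_force": force on the tool from outside, world axes, zero at the start; "torque": the same for the moment, N m; "opening": opening from 0.0 (shut) to 1.0 (fully open); "grasp_force": force on a finger pad.
Only numpy, scipy, OpenCV 4.12 (cv2) and the standard library are available. Lean on these libraries where they do the work, as an engineer would, in place of code of your own. Each camera call takes 0.05 s, during which the arm holds its last target. There are 200 camera calls.

## Working session

There is one attempt and no reset: what is moved stays moved. The work goes in short steps, Python scripts to look and compute and a tool call to move; the robot and the scene stay as the last step left them, time stands still between calls to the robot, and variables do not carry over. Pictures are saved under pics/ and viewed, at most 14 in all, crops included, and the job is handed in when it is done.

```bash
ls; mkdir -p pics
```

Run:
```python
from bench import ctrl
import cv2
for n in ("scene","top"):
    p=ctrl.camera_params(n); print(n,p)
    cv2.imwrite(f"pics/{n}0.png",ctrl.camera(n))
print(ctrl.get_obs())
```

```text
bench.py
pics
scene {'fovy': 50.33063865007473, 'cx': 322.20395576073946, 'cy': 243.73705835535552, 'view': array([[-0.48600024,  0.87395586, -0.0022175 ,  0.32320818],
       [-0.57698082, -0.31894684,  0.75190827,  0.23861036],
       [ 0.65642738,  0.36670706,  0.65926401, -1.50429105],
       [ 0.        ,  0.        ,  0.        ,  1.        ]])}
top {'fovy': 50.95063987076231, 'cx': 325.97997030511664, 'cy': 241.5903344497545, 'view': array([[-0.00539462, -0.99998051, -0.00314257, -0.04432242],
       [ 0.98863119, -0.00580557,  0.15024868, -0.56164126],
       [-0.150264  , -0.00229631,  0.98864324, -1.12887442],
       [ 0.        ,  0.        ,  0.        ,  1.        ]])}
{'time_s': 0.1, 'q': array([ 9.23722967e-01,  1.81482812e-01,  1.60788711e+00,  6.69756194e-06,
        1.35379420e+00, -2.06303652e-01]), 'dq': array([ 8.71319511e-04, -3.05878472e-03, -2.27917404e-03,  1.89513428e-03,
       -9.17947209e-06,  2.30573425e-04]), 'joint_efforts': array([ 1.25940564e-04, -4.45876479e+01, -3.52240634e+01, -3.27257249e-04,
        4.10932320e-03,  3.23669462e-05]), 'eef_pos': array([0.24500109, 0.51965584, 0.23047531]), 'eef_rot': array([-3.28157478e-04,  2.18605823e-01,  9.75812931e-01, -7.13929072e-04]), 'wrist_force': array([-0.31945861, -0.23887807,  0.27739978]), 'torque': array([ 0.02504131, -0.04272461, -0.03770734]), 'grasp_force': 0.0, 'opening': 0.9991531740641232}
```

View pics/top0.png

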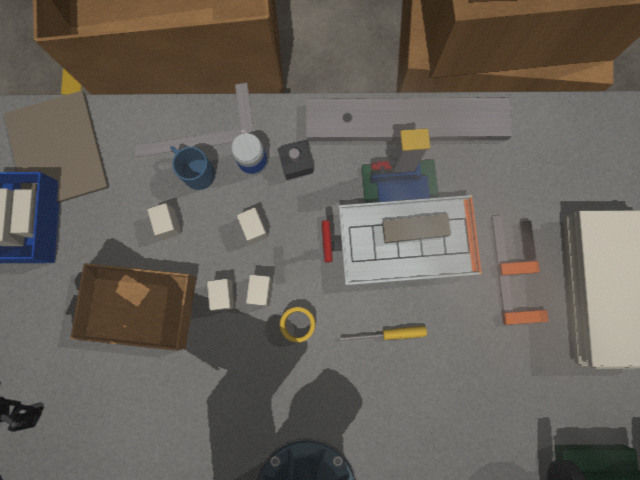

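View pics/scene0.png

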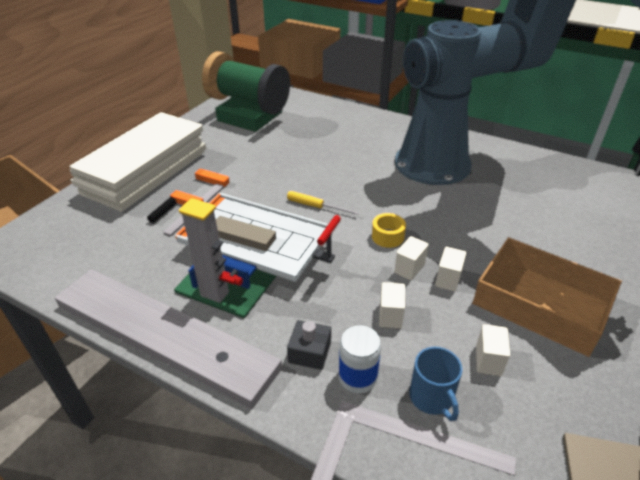

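The top view shows four white blocks at (163,220), (252,224), (220,294) and (258,290). The carton is at (135,307), the offcut at (417,228) on the deck, the red handle at (327,241) and the orange end at (472,235). The scene view shows the same four blocks, at (492,350), (392,305), (451,268) and (411,257).

Create h.py:
```python
from bench import ctrl
import cv2, numpy as np
from scipy.spatial.transform import Rotation as R
class Cam:
    def __init__(s,n,img=None):
        s.n=n; p=ctrl.camera_params(n); s.img=ctrl.camera(n); s.f=240/np.tan(np.radians(p["fovy"])/2); s.c=np.array([p["cx"],p["cy"]]); s.V=p["view"]
        s.o=-s.V[:3,:3].T@s.V[:3,3]
    def rays(s,uv):
        d=(np.atleast_2d(uv).astype(float)-s.c)/s.f
        if s.n=="wrist":
            r=np.linalg.norm(d,axis=1,keepdims=True)+1e-12
            v=np.hstack([d/r*np.sin(r),np.cos(r)])
        else: v=np.hstack([d,np.ones((len(d),1))])
        return (v*[1,-1,-1])@s.V[:3,:3]
    def plane(s,uv,z):
        d=s.rays(uv); return s.o+d*((z-s.o[2])/d[:,2:])
    def proj(s,P):
        v=(np.atleast_2d(P)@s.V[:3,:3].T+s.V[:3,3])*[1,-1,-1]
        if s.n=="wrist":
            rho=np.linalg.norm(v[:,:2],axis=1,keepdims=True); th=np.arctan2(rho,v[:,2:])
            return v[:,:2]/(rho+1e-12)*th*s.f+s.c
        return v[:,:2]/v[:,2:]*s.f+s.c
def tri(c1,u1,c2,u2):
    d1,d2=c1.rays(u1)[0],c2.rays(u2)[0]
    A=np.stack([d1,-d2],1); t=np.linalg.lstsq(A,c2.o-c1.o,rcond=None)[0]
    a,b=c1.o+d1*t[0],c2.o+d2*t[1]; return (a+b)/2,np.linalg.norm(a-b)
def blobs(m,amin,amax):
    cs=cv2.findContours(m.astype(np.uint8),cv2.RETR_EXTERNAL,cv2.CHAIN_APPROX_NONE)[0]
    return [c[:,0] for c in cs if amin<cv2.contourArea(c)<amax]
def rect(cam,c,z):
    P=cam.plane(c,z)[:,:2]; (x,y),(w,h),a=cv2.minAreaRect((P*1000).astype(np.float32))
    if w<h: w,h,a=h,w,a+90
    return np.array([x/1000,y/1000]),w,h,(a+90)%180-90   # angle of long side, deg from world x
```

Run:
```python
from h import *
t=Cam("top"); s=Cam("scene"); print(t.o,s.o,t.f,s.f)
cv2.imwrite("pics/t1.png",t.img);cv2.imwrite("pics/s1.png",s.img)
for x in (252,258): print(t.img[200:310:4,x].tolist() if 0 else t.img[205:310:3,x].mean(1).astype(int))
hsv=cv2.cvtColor(t.img,cv2.COLOR_BGR2HSV)
for th in (170,190,205):
    for c in blobs((t.img.min(2)>th)&(np.arange(640)<310)[None,:],100,3000):
        print(th,c.mean(0).round(),cv2.contourArea(c),*rect(t,c,.064))
b=cv2.resize(t.img[190:320,130:290],None,fx=4,fy=4,interpolation=cv2.INTER_CUBIC)
d=cv2.resize(t.img[180:300,300:500],None,fx=4,fy=4,interpolation=cv2.INTER_CUBIC)
cv2.imwrite("pics/b.png",b);cv2.imwrite("pics/d.png",d)
```

```text
[ 0.38538778 -0.05017445  1.20030064] [1.28221068 0.34526848 0.81302856] 503.72875218749374 510.82831575879476
[ 80 142 184 183 184 183 184 184 185 184 185 143 103 111 117 117 118 116
 113 115 117 118 115 117 186 185 186 186 186 186 186 184 190 122 106]
[ 67  74  74 101 155 182 185 186 184 184 176 106 107 113 113 114 114 118
 116 118  81  69  71  76 184 184 186 188 185 186 186 188 187 167 103]
170 [218. 293.] 399.0 [0.43937573 0.19569278] 60.92899703979492 39.71249008178711 7.101166725158691
170 [257. 290.] 431.5 [0.44932086 0.10705937] 59.8160285949707 41.006866455078125 -6.653022766113281
170 [251. 222.] 318.5 [0.60072845 0.12530045] 59.70024871826172 39.44368362426758 22.410531997680664
```

View pics/d.png

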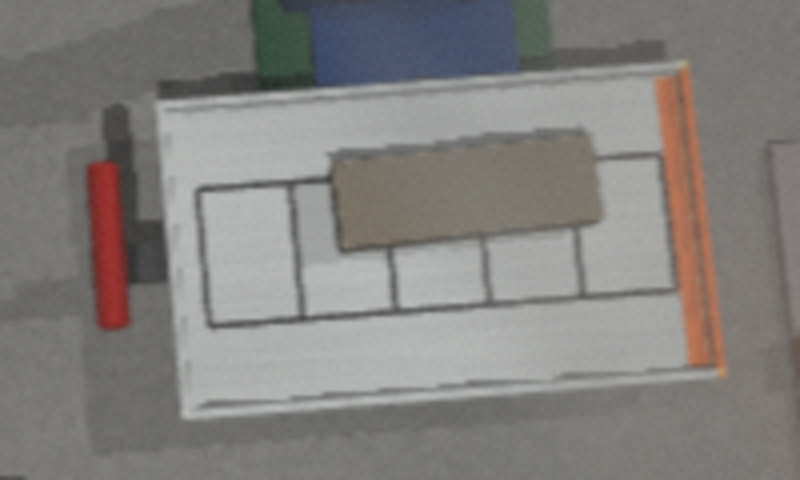

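The deck crop shows the bay outline corners at crop pixels (199,188), (661,155), (676,290) and (211,326). The handle bar runs from (103,163) to (113,328). The offcut spans (332,155) to (600,220) and lies across bays 2–4.

Run:
```python
from h import *
t=Cam("top"); s=Cam("scene")
un=lambda p:(np.array(p)+.5)/4-.5+[300,180]
# scene top faces
print("top blocks")
tb=[]
for c in blobs((t.img.min(2)>140)&(np.arange(640)<310)[None,:]&(np.arange(480)>190)[:,None]&(np.arange(640)>100)[None,:],150,3000):
    r=rect(t,c,.064); tb.append(cv2.minAreaRect(c.astype(np.float32))[0]); print(np.round(tb[-1]),r)
print("scene"); 
for c in blobs((s.img.min(2)>165)&(np.arange(640)>360)[None,:]&(np.arange(480)>230)[:,None],80,3000):
    m=np.array(cv2.minAreaRect(c.astype(np.float32))[0])
    if m[0]<520:
      P=s.plane(m,.064)[0]; j=min(tb,key=lambda u:np.linalg.norm(t.plane(u,.064)[0]-P)); print(m.round(),rect(s,c,.064),"tri",tri(t,j,s,m))
o=un([(199,188),(661,155),(676,290),(211,326)]); P=t.plane(o,.05)[:,:2]; print("bays",P,P.mean(0),[np.linalg.norm(P[i]-P[i-1]) for i in range(4)])
y=((P[0]-P[1])+(P[3]-P[2])); x=((P[0]-P[3])+(P[1]-P[2])); print("yaw",np.degrees(np.arctan2(-y[0],y[1])),np.degrees(np.arctan2(x[1],x[0])))
k=un([(157,100),(686,65),(722,375),(183,417)]);P=t.plane(k,.058)[:,:2]; print("deck",P.mean(0),[np.linalg.norm(P[i]-P[i-1]) for i in range(4)])
hb=un([(103,163),(113,328)]); print("handle",t.plane(hb,.125+.004)[:,:2])
oc=un([(332,155),(583,130),(600,220),(343,250)]); print("offcut",rect(t,oc.astype(np.float32),.074))
def red(c):
    h=cv2.cvtColor(c.img,cv2.COLOR_BGR2HSV); m=((h[...,0]<6)|(h[...,0]>174))&(h[...,1]>150)&(h[...,2]>60)
    return [(cv2.contourArea(b),cv2.minAreaRect(b.astype(np.float32))) for b in blobs(m,30,3000)]
print(red(t));print(red(s))
a=max(red(t))[1][0]; b=max(red(s))[1][0]; print("handle tri",tri(t,a,s,b))
ca=cv2.resize(t.img[250:360,60:210],None,fx=4,fy=4); cv2.imwrite("pics/c.png",ca)
```

```text
top blocks
[218. 294.] (array([0.440353  , 0.19624501]), 64.33697509765625, 44.582576751708984, 7.085992813110352)
[257. 290.] (array([0.44982425, 0.10759562]), 64.17637634277344, 44.75770950317383, -6.1305694580078125)
[250. 224.] (array([0.60074762, 0.12577578]), 64.64910125732422, 44.61417007446289, 23.226377487182617)
[160. 219.] (array([0.61357544, 0.33452817]), 64.5571060180664, 44.337890625, 18.55647087097168)
scene
[472. 426.] (array([0.8031062, 0.3477179]), 34.01742172241211, 13.608373641967773, -73.67915534973145) tri (array([ 0.66184325,  0.37383877, -0.1344288 ]), np.float64(0.056580325370562005))
[452. 258.] (array([0.44220871, 0.1973941 ]), 68.90055847167969, 46.798606872558594, 7.192958354949951) tri (array([0.44033382, 0.19648757, 0.0616952 ]), np.float64(0.0001575425874625906))
[394. 254.] (array([0.48760052, 0.08217783]), 146.679443359375, 146.03688049316406, -64.18989944458008) tri (array([0.45870499, 0.09175575, 0.04503477]), np.float64(0.039943701314672425))
bays [[ 0.59502014 -0.10196641]
 [ 0.61289873 -0.37059132]
 [ 0.53378309 -0.37551009]
 [ 0.51450249 -0.107
[... 253 characters left out ...]
193948308461), np.float64(0.3080482570045315), np.float64(0.1808645556680085), np.float64(0.3068726856775264)]
handle [[ 0.5946813  -0.04662702]
 [ 0.50486129 -0.05150435]]
offcut (array([ 0.59001929, -0.2516727 ]), 146.75173950195312, 54.93107604980469, -83.61457347869873)
[(215.5, ((326.6395568847656, 240.95431518554688), (40.325828552246094, 6.5547285079956055), 85.91438293457031))]
[(161.5, ((230.6999969482422, 277.9000244140625), (22.135942459106445, 9.486831665039062), 18.434947967529297)), (181.5, ((328.7911682128906, 229.68528747558594), (7.592953205108643, 32.9794921875), 32.47119140625))]
handle tri (array([ 0.55008754, -0.04847748,  0.12378184]), np.float64(0.0013953660796060413))
```

View pics/c.png

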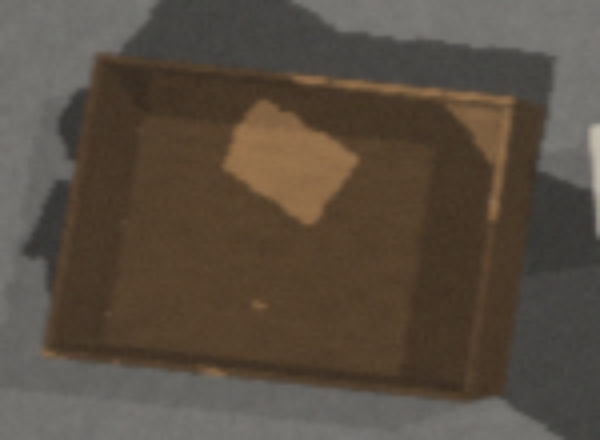

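The carton crop shows rim corners at crop pixels (97,55), (513,98), (470,393) and (43,352). It is empty; the bright patch inside is only light.

Add to h.py:
```python
def to(p,yaw,o=None):
    """shift/turn in tool axes to TCP p, tool pointing down, closing axis (tool y) at yaw deg from world x (mod 180)"""
    o=o or ctrl.get_obs(); q=o["eef_rot"]; T=R.from_quat([q[1],q[2],q[3],q[0]])
    best=None
    for a in (yaw,yaw+180):
        y=np.array([np.cos(np.radians(a)),np.sin(np.radians(a)),0]); z=np.array([0,0,-1.]); G=R.from_matrix(np.stack([np.cross(y,z),y,z],1))
        rv=(T.inv()*G).as_rotvec(); 
        if best is None or np.linalg.norm(rv)<np.linalg.norm(best): best=rv
    print("shift",(T.inv().apply(np.array(p)-o["eef_pos"])).round(4),"rot",best.round(3),"| t %.1f"%o["time_s"],o["eef_pos"].round(4),"q6 %.2f"%o["q"][5],"open %.3f grip %.1f F"%(o["opening"],o["grasp_force"]),o["wrist_force"].round(1))
L=np.array([.5641,-.2388]); LY=np.radians(3.92)
def lift(x,y): return L+np.array([[np.cos(LY),-np.sin(LY)],[np.sin(LY),np.cos(LY)]])@[x,y]
```

Run:
```python
from h import *
t=Cam("top")
P=t.plane((np.array([(97,55),(513,98),(470,393),(43,352)])+.5)/4-.5+[60,250],.07)[:,:2]
print(P,P.mean(0),[np.linalg.norm(P[i]-P[i-1]) for i in range(4)])
y=P[0]-P[1]+P[3]-P[2]; print(np.degrees(np.arctan2(-y[0],y[1])))
to((.245,.52,.36),3.9); to((.53,-.25,.36),3.9)
```

```text
[[0.51063347 0.49944652]
 [0.48497988 0.26351679]
 [0.32247725 0.28137251]
 [0.3459057  0.51828374]] [0.41599907 0.39065489] [np.float64(0.1658013233514671), np.float64(0.23732034177622682), np.float64(0.16348067577204023), np.float64(0.23806684280854196)]
-5.926217957562827
shift [ 3.000e-04 -1.000e-04 -1.289e-01] rot [-0.     0.     1.062] | t 0.3 [0.2453 0.52   0.2311] q6 -0.21 open 1.001 grip 0.0 F [-1.  -0.2  0.2]
shift [-0.586  -0.5749 -0.1287] rot [-0.     0.     1.062] | t 0.3 [0.2453 0.52   0.2311] q6 -0.21 open 1.001 grip 0.0 F [-1.  -0.2  0.2]
```

Careful with the scale: shifts go in shares of 75 cm and turns go in shares of 90 degrees. That gives: -0.129 m / 0.75 = -0.172, -0.1 m / 0.75 = -0.1333.

Emit:
{"api": "jog_arm", "payload": {"plan": [[0, 0, -0.1333, 0, 0, 0, 1], [0, 0, -0.172, 0, 0, 0, 1]]}}

```text
time_s: 0.6
eef_pos: [0.245, 0.5196, 0.357]
eef_rot: [-0.0, 0.219, 0.976, -0.001]
wrist_force: [1.2, 1.8, 0.9]
opening: 0.999
grasp_force: 0.0
```

Emit:
{"api": "jog_arm", "payload": {"plan": [[-0.7813, -0.7667, 0, 0, 0, 0.6761, 1], [-0.7813, -0.7667, 0, 0, 0, 0.6761, 1], [-0.7813, -0.7667, 0, 0, 0, 0.6761, 1], [-0.7813, -0.7667, 0, 0, 0, 0.6761, 1], [-0.7813, -0.7667, 0, 0, 0, 0.6761, 1], [-0.7813, -0.7667, 0, 0, 0, 0.6761, 1], [-0.7813, -0.7667, 0, 0, 0, 0.6761, 1], [-0.7813, -0.7667, 0, 0, 0, 0.6761, 1], [-0.7813, -0.7667, 0, 0, 0, 0.6761, 1], [-0.7813, -0.7667, 0, 0, 0, 0.6761, 1]]}}

```text
time_s: 1.85
eef_pos: [0.4624, -0.0683, 0.3566]
eef_rot: [0.0, 0.683, 0.731, 0.0]
wrist_force: [0.5, 0.3, 0.6]
opening: 1.0
grasp_force: 0.0
```

Run:
```python
from h import *
to((.53,-.25,.36),3.9)
```

```text
shift [-0.1858  0.0552 -0.0033] rot [ 0.001  0.    -0.001] | t 1.9 [ 0.4624 -0.0683  0.3566] q6 -0.47 open 1.000 grip 0.0 F [0.5 0.3 0.6]
```

In the tool's units: -0.186 m / 0.75 = -0.248, 0.055 m / 0.75 = 0.0733.

Emit:
{"api": "jog_arm", "payload": {"plan": [[-0.248, 0.0733, 0, 0, 0, 0, 1], [-0.248, 0.0733, 0, 0, 0, 0, 1], [-0.248, 0.0733, 0, 0, 0, 0, 1], [-0.248, 0.0733, 0, 0, 0, 0, 1], [-0.248, 0.0733, 0, 0, 0, 0, 1], [-0.248, 0.0733, 0, 0, 0, 0, 1]]}}

```text
time_s: 2.6
eef_pos: [0.5294, -0.2467, 0.3567]
eef_rot: [0.0, 0.682, 0.731, 0.0]
wrist_force: [-0.5, 0.5, 0.3]
opening: 0.999
grasp_force: 0.0
```

Run:
```python
from h import *
w=Cam("wrist"); cv2.imwrite("pics/w1.png",w.img); print(w.o,w.V[:3,:3].T@[0,0,-1],w.f,w.c); 
t=Cam("top"); cv2.imwrite("pics/t2.png",t.img)
print(w.proj([(*lift(0,0),.05),(*lift(0.04,.135),.05),(*lift(0,.19),.125)]))
to((.59,-.2517,.2),6.2)
```

```text
[ 0.52352434 -0.17046635  0.49927522] [ 0.02053127 -0.2985736  -0.95416575] 371.64829954431775 [313.10760679 239.62914179]
[[342.37077373 184.98504476]
 [376.61934647  75.579936  ]
 [349.01187944  12.86662379]]
shift [-0.0092  0.0598  0.1571] rot [ 0.001  0.001 -0.039] | t 2.7 [ 0.5296 -0.2466  0.357 ] q6 -0.71 open 1.000 grip 0.0 F [ 1.1  0.4 -0.3]
```

View pics/w1.png

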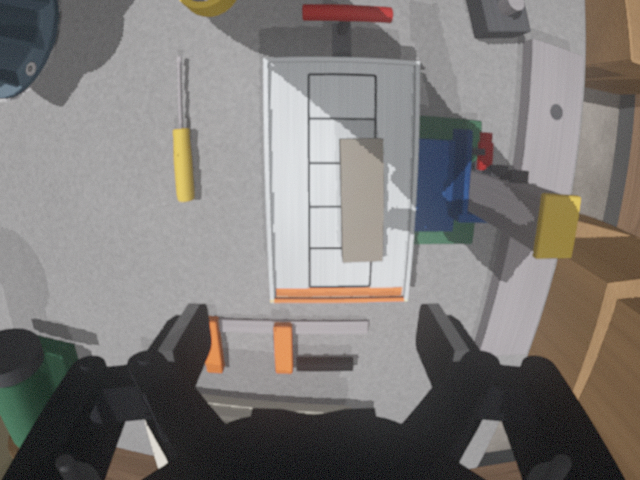

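The wrist view shows the bay outline with corners at (309,74), (376,75), (371,287) and (309,287), where the predicted points fall. The offcut spans (340,139)–(384,262) and the handle bar (303–392,13).

Run:
```python
from h import *
w=Cam("wrist"); t=Cam("top")
def off(c,lo,hi):
    h=cv2.cvtColor(c.img,cv2.COLOR_BGR2HSV); Pt=c.proj((*lift(.025,-.012),.074))[0].astype(int); v=h[Pt[1]-2:Pt[1]+3,Pt[0]-2:Pt[0]+3].reshape(-1,3); m=np.median(v,0); print(m)
    k=(abs(h[...,0].astype(int)-m[0])<12)&(abs(h[...,1].astype(int)-m[1])<28)&(abs(h[...,2].astype(int)-m[2])<45)
    k=cv2.morphologyEx(k.astype(np.uint8),cv2.MORPH_OPEN,np.ones((3,3)))
    b=[x for x in blobs(k,300,9000) if cv2.pointPolygonTest(x[:,None],(float(Pt[0]),float(Pt[1])),False)>0]; return b[0]
bw=off(w,0,0); bt=off(t,0,0)
print(rect(w,bw,.074),rect(t,bt,.074)); 
u1=cv2.minAreaRect(bw.astype(np.float32))[0]; u2=cv2.minAreaRect(bt.astype(np.float32))[0]; print(tri(w,u1,t,u2))
o=w.plane([(309,74),(376,75),(371,287),(309,287)],.05)[:,:2]; print(o,o.mean(0))
for a,b in (((199,188),(309,74)),((661,155),(371,287)),((676,290),(309,287)),((211,326),(376,75))): pass
un=lambda p:(np.array(p)+.5)/4-.5+[300,180]
for a,b in (((199,188),(376,75)),((661,155),(371,287)),((676,290),(309,287)),((211,326),(309,74))): print(tri(t,un(a),w,b))
print([lift(x,y) for x,y in ((.04,.135),(.04,-.135),(-.04,-.135),(-.04,.135))])
```

```text
[ 18.  26. 167.]
[ 99.  39. 120.]Traceback (most recent call last):
  File "<stdin>", line 8, in <module>
  File "<stdin>", line 7, in off
IndexError: list index out of range
```

Run:
```python
from h import *
w=Cam("wrist"); t=Cam("top"); t.img=cv2.imread("pics/t1.png")
def off(c):
    h=cv2.cvtColor(c.img,cv2.COLOR_BGR2HSV); Pt=c.proj((*lift(.025,-.012),.074))[0].astype(int); v=h[Pt[1]-2:Pt[1]+3,Pt[0]-2:Pt[0]+3].reshape(-1,3); m=np.median(v,0); print(m)
    k=(abs(h[...,0].astype(int)-m[0])<12)&(abs(h[...,1].astype(int)-m[1])<28)&(abs(h[...,2].astype(int)-m[2])<45)
    k=cv2.morphologyEx(k.astype(np.uint8),cv2.MORPH_OPEN,np.ones((3,3)))
    b=[x for x in blobs(k,300,9000) if cv2.pointPolygonTest(x[:,None],(float(Pt[0]),float(Pt[1])),False)>0]; return b[0]
bw=off(w); bt=off(t)
print(rect(w,bw,.074),rect(t,bt,.074)); 
u1=cv2.minAreaRect(bw.astype(np.float32))[0]; u2=cv2.minAreaRect(bt.astype(np.float32))[0]; print(tri(w,u1,t,u2))
un=lambda p:(np.array(p)+.5)/4-.5+[300,180]
o=w.plane([(309,74),(376,75),(371,287),(309,287)],.05)[:,:2]; print(o,o.mean(0))
for a,b in (((199,188),(376,75)),((661,155),(371,287)),((676,290),(309,287)),((211,326),(309,74))): print(tri(t,un(a),w,b))
print([lift(x,y) for x,y in ((.04,.135),(.04,-.135),(-.04,-.135),(-.04,.135))])
```

```text
[ 18.  26. 167.]
[ 20.  27. 125.]
(array([ 0.58712598, -0.25353259]), 149.728515625, 51.14971923828125, -84.0274748802185) (array([ 0.58717554, -0.25320621]), 154.21046447753906, 58.15270233154297, -83.89808225631714)
(array([ 0.59326123, -0.25981488,  0.03207255]), np.float64(0.0021366705089370303))
[[ 0.51464429 -0.10725818]
 [ 0.59426647 -0.10116251]
 [ 0.61539612 -0.37266635]
 [ 0.53254039 -0.37774852]] [ 0.56421182 -0.23970889]
(array([ 0.59388746, -0.10180269,  0.05444919]), np.float64(0.0006380911145626068))
(array([ 0.61179031, -0.36734273,  0.06172305]), np.float64(0.0023761820363371925))
(array([ 0.53225301, -0.37208575,  0.06221683]), np.float64(0.00010716991679479491))
(array([ 0.51449257, -0.10763963,  0.05177187]), np.float64(0.0004564235944886672))
[array([ 0.59477734, -0.10138129]), array([ 0.6132355 , -0.37074962]), array([ 0.53342266, -0.37621871]), array([ 0.5149645 , -0.10685038])]
```

In the tool's units: 0.24 m / 0.75 = 0.32, 0.06 m / 0.75 = 0.08, -0.037 rad / 1.5708 = -0.0236.

Emit:
{"api": "jog_arm", "payload": {"plan": [[-0.004, 0.0773, 0.08, 0, 0, -0.0236, 1], [-0.004, 0.0773, 0.16, 0, 0, -0.0236, 1], [-0.004, 0.0773, 0.24, 0, 0, -0.0236, 1], [-0.004, 0.0773, 0.32, 0, 0, -0.0236, 1], [-0.004, 0.0773, 0.32, 0, 0, -0.0236, 1], [-0.004, 0.0773, 0.32, 0, 0, -0.0236, 1]]}}

```text
time_s: 3.65
eef_pos: [0.5883, -0.2474, 0.1177]
eef_rot: [0.001, 0.669, 0.743, 0.0]
wrist_force: [0.5, -0.3, 2.2]
opening: 1.0
grasp_force: 0.0
```

Run:
```python
from h import *
to((.5875,-.253,.054),6)
```

```text
shift [-0.0054 -0.0014  0.0637] rot [0.001 0.001 0.   ] | t 3.6 [ 0.5883 -0.2474  0.1177] q6 -0.69 open 1.000 grip 0.0 F [ 0.5 -0.3  2.2]
```

In the tool's units: 0.0635 m / 0.75 = 0.0847, 0.055 m / 0.75 = 0.0733.

Emit:
{"api": "jog_arm", "payload": {"plan": [[-0.0067, -0.0013, 0.04, 0, 0, 0, 1], [-0.0067, -0.0013, 0.0733, 0, 0, 0, 1], [-0.0067, -0.0013, 0.0847, 0, 0, 0, 1], [-0.0067, -0.0013, 0.0847, 0, 0, 0, 1], [-0.0067, -0.0013, 0.0847, 0, 0, 0, 0], [-0.0067, -0.0013, 0.0847, 0, 0, 0, 0], [-0.0067, -0.0013, 0.0847, 0, 0, 0, 0], [-0.0067, -0.0013, 0.0847, 0, 0, 0, 0], [-0.0067, -0.0013, 0.0847, 0, 0, 0, 0], [-0.0067, -0.0013, 0.0847, 0, 0, 0, 0]]}}

```text
time_s: 4.9
eef_pos: [0.5882, -0.2527, 0.0545]
eef_rot: [0.001, 0.669, 0.743, 0.0]
wrist_force: [-0.3, 0.5, 5.5]
opening: 0.572
grasp_force: 62.9
```

Run:
```python
from h import *
to((.5875,-.253,.054),6)
```

```text
shift [-0.0002 -0.0007  0.0005] rot [0.002 0.002 0.   ] | t 4.9 [ 0.5882 -0.2527  0.0545] q6 -0.70 open 0.572 grip 62.9 F [-0.3  0.5  5.5]
```

In the tool's units: -0.2 m / 0.75 = -0.2667, -0.16 m / 0.75 = -0.2133.

Emit:
{"api": "jog_arm", "payload": {"plan": [[0, 0, -0.0667, 0, 0, 0, 0], [0, 0, -0.1333, 0, 0, 0, 0], [0, 0, -0.2133, 0, 0, 0, 0], [0, 0, -0.2667, 0, 0, 0, 0], [0, 0, -0.2667, 0, 0, 0, 0]]}}

```text
time_s: 5.52
eef_pos: [0.589, -0.2533, 0.2579]
eef_rot: [0.004, 0.669, 0.743, 0.001]
wrist_force: [0.4, -0.1, -1.7]
opening: 0.573
grasp_force: 62.8
```

Run:
```python
from h import *
to((.416,.39,.25),-5.9)
```

```text
shift [ 0.6579 -0.1046  0.0036] rot [0.007 0.005 0.208] | t 5.5 [ 0.589  -0.2533  0.2579] q6 -0.70 open 0.573 grip 62.8 F [ 0.4 -0.1 -1.7]
```

In the tool's units: 0.658 m / 0.75 = 0.8773, -0.105 m / 0.75 = -0.14, 0.208 rad / 1.5708 = 0.1324.

Emit:
{"api": "jog_arm", "payload": {"plan": [[0.8773, -0.14, 0, 0, 0, 0.1324, 0], [0.8773, -0.14, 0, 0, 0, 0.1324, 0], [0.8773, -0.14, 0, 0, 0, 0.1324, 0], [0.8773, -0.14, 0, 0, 0, 0.1324, 0], [0.8773, -0.14, 0, 0, 0, 0.1324, 0], [0.8773, -0.14, 0, 0, 0, 0.1324, 0], [0.8773, -0.14, 0, 0, 0, 0.1324, 0], [0.8773, -0.14, 0, 0, 0, 0.1324, 0], [0.8773, -0.14, 0, 0, 0, 0.1324, 0], [0.8773, -0.14, 0, 0, 0, 0.1324, 0]]}}

```text
time_s: 6.78
eef_pos: [0.4229, 0.3528, 0.2512]
eef_rot: [-0.0, 0.743, 0.67, -0.001]
wrist_force: [0.6, 1.8, -0.5]
opening: 0.567
grasp_force: 68.4
```

Emit:
{"api": "jog_arm", "payload": {"plan": [[0, 0, 0, 0, 0, 0, 0], [0, 0, 0, 0, 0, 0, 0]]}}

```text
time_s: 7.02
eef_pos: [0.4237, 0.351, 0.2513]
eef_rot: [-0.0, 0.742, 0.67, -0.001]
wrist_force: [1.3, 0.4, -0.7]
opening: 0.569
grasp_force: 68.5
```

Run:
```python
from h import *
to((.416,.39,.25),-5.9)
```

```text
shift [ 0.038  -0.0116  0.0012] rot [-0.002  0.002  0.001] | t 7.0 [0.4237 0.351  0.2513] q6 0.58 open 0.569 grip 68.5 F [ 1.3  0.4 -0.7]
```

In the tool's units: 0.22 m / 0.75 = 0.2933, -0.0115 m / 0.75 = -0.0153.

Emit:
{"api": "jog_arm", "payload": {"plan": [[0.0507, -0.0153, 0.0133, 0, 0, 0, 0], [0.0507, -0.0153, 0.08, 0, 0, 0, 0], [0.0507, -0.0153, 0.16, 0, 0, 0, 0], [0.0507, -0.0153, 0.2267, 0, 0, 0, 0], [0.0507, -0.0153, 0.2667, 0, 0, 0, 0], [0.0507, -0.0153, 0.2933, 0, 0, 0, 0], [0.0507, -0.0153, 0.2933, 0, 0, 0, 0]]}}

```text
time_s: 7.9
eef_pos: [0.4166, 0.3888, 0.0315]
eef_rot: [-0.0, 0.743, 0.669, -0.001]
wrist_force: [-0.8, -1.1, -1.1]
opening: 0.569
grasp_force: 68.5
```

Run:
```python
from h import *
to((.416,.39,.012),-5.9)
```

```text
shift [ 0.0011 -0.0007  0.0195] rot [-0.002  0.002 -0.002] | t 7.9 [0.4166 0.3888 0.0315] q6 0.65 open 0.569 grip 68.5 F [-0.8 -1.1 -1.1]
```

In the tool's units: 0.02 m / 0.75 = 0.0267, 0.012 m / 0.75 = 0.016.

Emit:
{"api": "jog_arm", "payload": {"plan": [[0, 0, 0.016, 0, 0, 0, 0], [0, 0, 0.0267, 0, 0, 0, 0], [0, 0, 0.0267, 0, 0, 0, 0], [0, 0, 0.0267, 0, 0, 0, 0]]}}

```text
time_s: 8.4
eef_pos: [0.4172, 0.3906, 0.0132]
eef_rot: [0.0, 0.742, 0.67, 0.0]
wrist_force: [-0.4, -0.2, -0.6]
opening: 0.572
grasp_force: 68.5
```

Emit:
{"api": "jog_arm", "payload": {"plan": [[0, 0, 0, 0, 0, 0, 0.8], [0, 0, 0, 0, 0, 0, 0.9], [0, 0, 0, 0, 0, 0, 0.9], [0, 0, 0, 0, 0, 0, 0.9], [0, 0, -0.0667, 0, 0, 0, 0.9], [0, 0, -0.1467, 0, 0, 0, 1], [0, 0, -0.2267, 0, 0, 0, 1], [0, 0, -0.32, 0, 0, 0, 1], [0, 0, -0.3867, 0, 0, 0, 1], [0, 0, -0.3867, 0, 0, 0, 1]]}}

```text
time_s: 9.65
eef_pos: [0.4193, 0.3918, 0.3093]
eef_rot: [0.001, 0.743, 0.67, 0.006]
wrist_force: [-0.8, -0.5, -0.2]
opening: 1.0
grasp_force: 0.0
```

Run:
```python
from h import *
to((.44,.2,.3),3.9)
```

```text
shift [-0.1887  0.0402  0.0084] rot [ 0.01  -0.006 -0.171] | t 9.7 [0.4193 0.3918 0.3093] q6 0.65 open 1.000 grip 0.0 F [-0.8 -0.5 -0.2]
```

In the tool's units: -0.19 m / 0.75 = -0.2533, 0.08 m / 0.75 = 0.1067, -0.17 rad / 1.5708 = -0.1082.

Emit:
{"api": "jog_arm", "payload": {"plan": [[-0.2533, 0.1067, -0.0667, 0, 0, -0.1082, 1], [-0.2533, 0.1067, -0.0667, 0, 0, -0.1082, 1], [-0.2533, 0.1067, -0.0667, 0, 0, -0.1082, 1], [-0.2533, 0.1067, -0.0667, 0, 0, -0.1082, 1], [-0.2533, 0.1067, -0.0667, 0, 0, -0.1082, 1], [-0.2533, 0.1067, -0.0667, 0, 0, -0.1082, 1]]}}

```text
time_s: 10.4
eef_pos: [0.4764, 0.1936, 0.3517]
eef_rot: [-0.001, 0.683, 0.73, -0.001]
wrist_force: [-0.2, 0.5, 0.5]
opening: 0.997
grasp_force: 0.0
```

Add to h.py:
```python
def wblocks(w,z=.064,th=140,amin=600,amax=12000):
    """white tops in the wrist view, cast on z: (pixel, centre, long, short, angle)"""
    r=[]
    for c in blobs((w.img.min(2)>th),amin,amax):
        p,l,s,a=rect(w,c,z)
        if 50<l<85 and 38<s<60: r.append((np.array(cv2.minAreaRect(c.astype(np.float32))[0]),p,l,s,a))
    return r
```

Run:
```python
from h import *
w=Cam("wrist"); cv2.imwrite("pics/w2.png",w.img); t=Cam("top"); cv2.imwrite("pics/t3.png",t.img)
for th in (130,150,170):
    for b in wblocks(w,th=th): print(th,b)
print(w.proj([(.440,.196,.064),(.45,.1076,.064),(.6007,.1258,.064),(.6136,.3345,.064)]))
to((.44,.2,.3),7)
```

```text
150 (array([287.22970581, 259.12161255]), array([0.44876974, 0.10737753]), 65.00150299072266, 45.147159576416016, -6.440025329589844)
150 (array([462., 246.]), array([0.67201678, 0.14138155]), 70.4034423828125, 43.7775993347168, 8.026674270629883)
150 (array([408.4569397 , 252.86685181]), array([0.60048596, 0.12570329]), 66.07453918457031, 45.406028747558594, 22.023672103881836)
170 (array([287.22970581, 259.12161255]), array([0.4487821 , 0.10745921]), 60.90815734863281, 41.28403091430664, -5.9233245849609375)
170 (array([460.5, 246. ]), array([0.66984686, 0.14104918]), 65.97093963623047, 40.83969497680664, 7.846639633178711)
[[283.2907135  188.18232551]
 [288.19901535 259.41265179]
 [409.29481446 252.9437157 ]
 [438.64001358  85.31480162]]
shift [ 0.0083 -0.0358  0.052 ] rot [-0.001 -0.    -0.054] | t 10.5 [0.4764 0.1941 0.3519] q6 0.09 open 1.002 grip 0.0 F [ 0.2  0.1 -0.3]
```

View pics/w2.png

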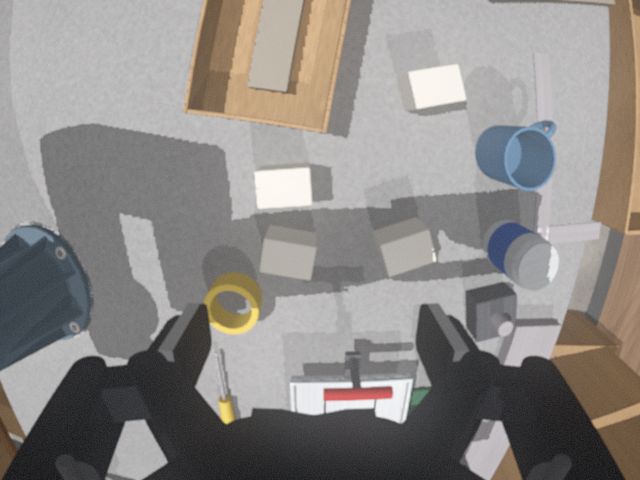

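The wrist view shows the grey offcut lying in the carton (275,45). The four blocks are at (283,187), (437,86), (289,252) and (407,245), all where the top view put them.

In the tool's units: 0.25 m / 0.75 = 0.3333, -0.036 m / 0.75 = -0.048, -0.055 rad / 1.5708 = -0.035.

Emit:
{"api": "jog_arm", "payload": {"plan": [[0.0061, -0.048, 0.0667, 0, 0, -0.035, 1], [0.0061, -0.048, 0.1467, 0, 0, -0.035, 1], [0.0061, -0.048, 0.2267, 0, 0, -0.035, 1], [0.0061, -0.048, 0.2933, 0, 0, -0.035, 1], [0.0061, -0.048, 0.3333, 0, 0, -0.035, 1], [0.0061, -0.048, 0.3333, 0, 0, -0.035, 1], [0.0061, -0.048, 0.3333, 0, 0, -0.035, 1]]}}

```text
time_s: 11.38
eef_pos: [0.4415, 0.196, 0.1039]
eef_rot: [0.0, 0.662, 0.749, 0.001]
wrist_force: [0.8, -0.8, 1.0]
opening: 1.001
grasp_force: 0.0
```

Run:
```python
from h import *
to((.44,.1963,.018),7.1)
```

```text
shift [ 0.0004 -0.0016  0.0859] rot [ 0.002 -0.    -0.001] | t 11.4 [0.4415 0.196  0.1039] q6 0.05 open 1.001 grip 0.0 F [ 0.8 -0.8  1. ]
```

In the tool's units: 0.085 m / 0.75 = 0.1133, 0.05 m / 0.75 = 0.0667.

Emit:
{"api": "jog_arm", "payload": {"plan": [[0, -0.002, 0.0667, 0, 0, 0, 1], [0, -0.002, 0.1133, 0, 0, 0, 1], [0, -0.002, 0.1133, 0, 0, 0, 1], [0, -0.002, 0.1133, 0, 0, 0, 0], [0, -0.002, 0.1133, 0, 0, 0, 0], [0, -0.002, 0.1133, 0, 0, 0, 0], [0, -0.002, 0.1133, 0, 0, 0, 0]]}}

```text
time_s: 12.25
eef_pos: [0.4417, 0.1956, 0.0204]
eef_rot: [0.002, 0.663, 0.749, 0.002]
wrist_force: [0.0, 0.9, 7.9]
opening: 0.767
grasp_force: 66.8
```

Emit:
{"api": "jog_arm", "payload": {"plan": [[0, 0, -0.0667, 0, 0, 0, 0], [0, 0, -0.1467, 0, 0, 0, 0], [0, 0, -0.2267, 0, 0, 0, 0], [0, 0, -0.3067, 0, 0, 0, 0], [0, 0, -0.3067, 0, 0, 0, 0]]}}

```text
time_s: 12.88
eef_pos: [0.4427, 0.1958, 0.2549]
eef_rot: [0.004, 0.663, 0.749, 0.005]
wrist_force: [0.3, -0.5, -0.3]
opening: 0.768
grasp_force: 67.2
```

Run:
```python
from h import *
for y in (-.108,-.054,0,.054): print(lift(0,y))
to((*lift(0,-.108),.25),3.92)
```

```text
[ 0.57148326 -0.34654733]
[ 0.56779163 -0.29267367]
[ 0.5641 -0.2388]
[ 0.56040837 -0.18492633]
shift [-0.554   0.0616  0.0053] rot [ 0.013 -0.001  0.054] | t 12.9 [0.4427 0.1958 0.2549] q6 0.05 open 0.768 grip 67.2 F [ 0.3 -0.5 -0.3]
```

In the tool's units: -0.554 m / 0.75 = -0.7387, 0.005 m / 0.75 = 0.0067, 0.054 rad / 1.5708 = 0.0344.

Emit:
{"api": "jog_arm", "payload": {"plan": [[-0.7387, 0.0813, 0.0067, 0, 0, 0.0344, 0], [-0.7387, 0.0813, 0.0067, 0, 0, 0.0344, 0], [-0.7387, 0.0813, 0.0067, 0, 0, 0.0344, 0], [-0.7387, 0.0813, 0.0067, 0, 0, 0.0344, 0], [-0.7387, 0.0813, 0.0067, 0, 0, 0.0344, 0], [-0.7387, 0.0813, 0.0067, 0, 0, 0.0344, 0], [-0.7387, 0.0813, 0.0067, 0, 0, 0.0344, 0], [-0.7387, 0.0813, 0.0067, 0, 0, 0.0344, 0], [-0.7387, 0.0813, 0.0067, 0, 0, 0.0344, 0], [-0.7387, 0.0813, 0.0067, 0, 0, 0.0344, 0]], "quiet": true}}

```text
ok
```

Run:
```python
from h import *
to((*lift(0,-.108),.072),3.92)
```

```text
shift [0.0042 0.0058 0.1686] rot [-0.002 -0.001 -0.005] | t 14.1 [ 0.5663 -0.3512  0.2406] q6 -0.80 open 0.765 grip 67.2 F [-0.8 -0.1 -0.9]
```

Emit:
{"api": "jog_arm", "payload": {"plan": [[0, 0, 0, 0, 0, 0, 0], [0, 0, 0, 0, 0, 0, 0]], "quiet": true}}

```text
ok
```

Run:
```python
from h import *
to((*lift(0,-.108),.072),3.92)
```

```text
shift [-0.001   0.0042  0.1708] rot [-0.    -0.     0.001] | t 14.4 [ 0.5672 -0.3459  0.2428] q6 -0.80 open 0.764 grip 67.2 F [0.5 0.2 0.1]
```

In the tool's units: 0.15 m / 0.75 = 0.2, 0.14 m / 0.75 = 0.1867.

Emit:
{"api": "jog_arm", "payload": {"plan": [[-0.0013, 0.0053, 0.0667, 0, 0, 0, 0], [-0.0013, 0.0053, 0.1333, 0, 0, 0, 0], [-0.0013, 0.0053, 0.1867, 0, 0, 0, 0], [-0.0013, 0.0053, 0.2, 0, 0, 0, 0], [-0.0013, 0.0053, 0.2, 0, 0, 0, 0], [-0.0013, 0.0053, 0.2, 0, 0, 0, 0]], "quiet": true}}

```text
ok
```

Run:
```python
from h import *
to((*lift(0,-.108),.072),3.92)
w=Cam("wrist"); cv2.imwrite("pics/w3.png",w.img)
```

```text
shift [ 0.0025 -0.0012  0.0236] rot [0.003 0.003 0.   ] | t 15.1 [ 0.5728 -0.3489  0.0956] q6 -0.79 open 0.765 grip 67.1 F [ 0.3 -0.7 -1.4]
```

View pics/w3.png

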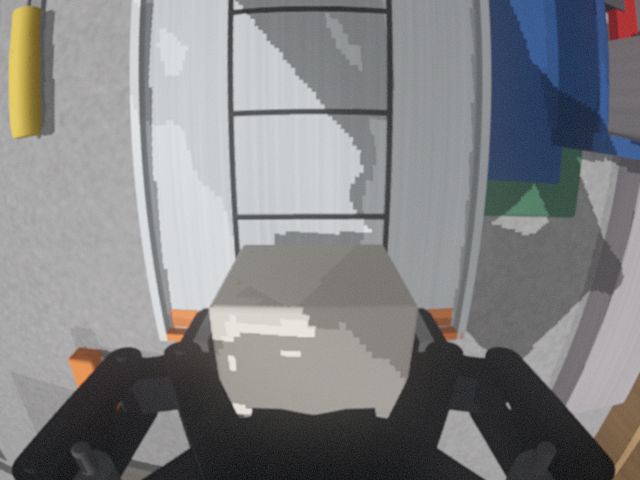

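The wrist view shows the held block square over bay 1. Its lower front edge runs from (245,246) to (385,246), between the bay outline sides at x = 237 and 387.

In the tool's units: 0.0236 m / 0.75 = 0.0315, 0.02 m / 0.75 = 0.0267.

Emit:
{"api": "jog_arm", "payload": {"plan": [[0.002, -0.0013, 0.016, 0, 0, 0, 0], [0.002, -0.0013, 0.0267, 0, 0, 0, 0], [0.002, -0.0013, 0.0315, 0, 0, 0, 0], [0.002, -0.0013, 0.0315, 0, 0, 0, 0]], "quiet": true}}

```text
ok
```

Run:
```python
from h import *
to((*lift(0,-.108),.07),3.92)
```

```text
shift [-0.0001  0.0015  0.0004] rot [-0.001 -0.001 -0.   ] | t 15.7 [ 0.57   -0.3465  0.0704] q6 -0.79 open 0.767 grip 68.2 F [-5.6  3.7  9.3]
```

In the tool's units: -0.23 m / 0.75 = -0.3067, -0.2 m / 0.75 = -0.2667.

Emit:
{"api": "jog_arm", "payload": {"plan": [[0, 0, 0, 0, 0, 0, 0.9], [0, 0, 0, 0, 0, 0, 0.95], [0, 0, 0, 0, 0, 0, 0.95], [0, 0, -0.0667, 0, 0, 0, 0.95], [0, 0, -0.1333, 0, 0, 0, 1], [0, 0, -0.2, 0, 0, 0, 1], [0, 0, -0.2667, 0, 0, 0, 1], [0.08, -0.0133, -0.3067, 0, 0, 0, 1], [0.08, -0.0133, -0.3067, 0, 0, 0, 1]], "quiet": true}}

```text
ok
```

Run:
```python
from h import *
to((.47,.1075,.3),3.9)
w=Cam("wrist"); cv2.imwrite("pics/w4.png",w.img)
for th in (150,165): print(*[b for b in wblocks(w,z=.114,th=th)],sep="\n")
print(w.proj([(*lift(0,-.108),.114)]),lift(0,-.108))
```

```text
shift [ 0.3982 -0.0592  0.0014] rot [0.004 0.003 0.002] | t 16.8 [ 0.557  -0.2856  0.3027] q6 -0.73 open 0.998 grip 0.0 F [ 0.4  0.2 -0.4]
(array([321.5, 203.5]), array([ 0.56415509, -0.27884082]), 65.2006607055664, 42.16550064086914, 4.017333507537842)
(array([321.5, 154. ]), array([ 0.56078534, -0.23367543]), 65.13166046142578, 43.318660736083984, 4.109491348266602)
(array([319.83242798, 103.44445801]), array([ 0.55631854, -0.18842844]), 62.869083404541016, 43.110801696777344, 5.083552360534668)
(array([321., 276.]), array([ 0.56938361, -0.35068826]), 65.34839630126953, 55.01459503173828, 3.9395198822021484)
(array([321.5, 203.5]), array([ 0.56417517, -0.27886487]), 64.38831329345703, 42.160743713378906, 4.068514823913574)
(array([321.5, 154. ]), array([ 0.56084882, -0.23361555]), 64.67889404296875, 43.07855987548828, 3.308687210083008)
(array([315.99996948, 103.49998474]), array([ 0.55302234, -0.18893753]), 54.517845153808594, 42.232200622558594, 3.6951467990875244)
[[323.66161332 272.98881838]] [ 0.57148326 -0.34654733]
```

View pics/w4.png

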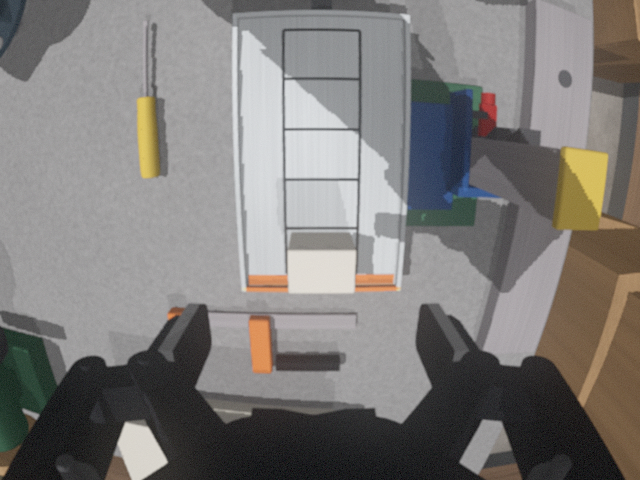

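The wrist view shows the first block standing in bay 1, top face about (288–355, 250–293), square to the outline. Bays 2–5 are empty.

Emit:
{"api": "jog_arm", "payload": {"plan": [[0.5307, -0.08, 0, 0, 0, 0, 1], [0.5307, -0.08, 0, 0, 0, 0, 1], [0.5307, -0.08, 0, 0, 0, 0, 1], [0.5307, -0.08, 0, 0, 0, 0, 1], [0.5307, -0.08, 0, 0, 0, 0, 1], [0.5307, -0.08, 0, 0, 0, 0, 1], [0.5307, -0.08, 0, 0, 0, 0, 1], [0.5307, -0.08, 0, 0, 0, 0, 1], [0.5307, -0.08, 0, 0, 0, 0, 1]], "quiet": true}}

```text
ok
```

Run:
```python
from h import *
w=Cam("wrist"); cv2.imwrite("pics/w5.png",w.img)
for th in (120,140,150,165):print(th,*[b[1:] for b in wblocks(w,th=th)],sep="\n")
print(w.proj([(.45,.1076,.064),(.6007,.1258,.064)]))
to((.4495,.1075,.1),-6.1)
```

```text
120
140
(array([0.44873553, 0.10747098]), 66.09283447265625, 46.675567626953125, -6.9824066162109375)
150
(array([0.44900018, 0.1073766 ]), 64.94013214111328, 45.48772430419922, -7.16522216796875)
165
(array([0.44875003, 0.10718198]), 62.60585021972656, 42.4547233581543, -5.896385192871094)
[[295.41322091 196.83726874]
 [438.24471357 190.95809688]]
shift [ 0.0046 -0.0197  0.1986] rot [-0.001  0.001  0.173] | t 18.0 [0.4696 0.1043 0.2986] q6 -0.10 open 1.003 grip 0.0 F [ 0.  -0.3  0.1]
```

Careful with the scale: shifts go in shares of 75 cm and turns go in shares of 90 degrees. That gives: 0.195 m / 0.75 = 0.26, 0.05 m / 0.75 = 0.0667, 0.18 rad / 1.5708 = 0.1146.

Emit:
{"api": "jog_arm", "payload": {"plan": [[0.0061, -0.0267, 0.0667, 0, 0, 0.1082, 1], [0.0061, -0.0267, 0.1467, 0, 0, 0.1146, 1], [0.0061, -0.0267, 0.2267, 0, 0, 0.1146, 1], [0.0061, -0.0267, 0.26, 0, 0, 0.1146, 1], [0.0061, -0.0267, 0.26, 0, 0, 0.1146, 1], [0.0061, -0.0267, 0.26, 0, 0, 0.1146, 1]], "quiet": true}}

```text
ok
```

Run:
```python
from h import *
to((.449,.1074,.02),-6.5)
```

```text
shift [-0.0007 -0.0014  0.0854] rot [ 0.002 -0.     0.   ] | t 18.8 [0.4503 0.108  0.1054] q6 0.09 open 0.998 grip 0.0 F [0.6 0.7 0.8]
```

In the tool's units: 0.085 m / 0.75 = 0.1133, 0.084 m / 0.75 = 0.112.

Emit:
{"api": "jog_arm", "payload": {"plan": [[-0.0009, -0.0013, 0.0667, 0, 0, 0, 1], [-0.0009, -0.0013, 0.112, 0, 0, 0, 1], [-0.0009, -0.0013, 0.1133, 0, 0, 0, 1], [-0.0009, -0.0013, 0.1133, 0, 0, 0, 0], [-0.0009, -0.0013, 0.1133, 0, 0, 0, 0], [-0.0009, -0.0013, 0.1133, 0, 0, 0, 0], [-0.0009, -0.0013, 0.1133, 0, 0, 0, 0]]}}

```text
time_s: 19.65
eef_pos: [0.4502, 0.1081, 0.0215]
eef_rot: [0.002, 0.746, 0.666, 0.002]
wrist_force: [-0.1, -0.1, 8.4]
opening: 0.765
grasp_force: 67.0
```

Emit:
{"api": "jog_arm", "payload": {"plan": [[0, 0, -0.0667, 0, 0, 0, 0], [0, 0, -0.1467, 0, 0, 0, 0], [0, 0, -0.2267, 0, 0, 0, 0], [0, 0, -0.3067, 0, 0, 0, 0], [0, 0, -0.3067, 0, 0, 0, 0], [0, 0, -0.3067, 0, 0, 0, 0]]}}

```text
time_s: 20.4
eef_pos: [0.4476, 0.1082, 0.2493]
eef_rot: [0.0, 0.746, 0.666, 0.0]
wrist_force: [0.9, 0.7, -2.2]
opening: 0.765
grasp_force: 67.5
```

Run:
```python
from h import *
to((*lift(0,-.054),.25),3.92)
```

```text
shift [-0.3849  0.1642 -0.0006] rot [ 0.001  0.    -0.18 ] | t 20.4 [0.4476 0.1082 0.2493] q6 0.09 open 0.765 grip 67.5 F [ 0.9  0.7 -2.2]
```

In the tool's units: -0.385 m / 0.75 = -0.5133, 0.164 m / 0.75 = 0.2187, -0.18 rad / 1.5708 = -0.1146.

Emit:
{"api": "jog_arm", "payload": {"plan": [[-0.5133, 0.2187, 0, 0, 0, -0.1146, 0], [-0.5133, 0.2187, 0, 0, 0, -0.1146, 0], [-0.5133, 0.2187, 0, 0, 0, -0.1146, 0], [-0.5133, 0.2187, 0, 0, 0, -0.1146, 0], [-0.5133, 0.2187, 0, 0, 0, -0.1146, 0], [-0.5133, 0.2187, 0, 0, 0, -0.1146, 0], [-0.5133, 0.2187, 0, 0, 0, -0.1146, 0], [-0.5133, 0.2187, 0, 0, 0, -0.1146, 0], [-0.5133, 0.2187, 0, 0, 0, -0.1146, 0], [-0.5133, 0.2187, 0, 0, 0, -0.1146, 0]], "quiet": true}}

```text
ok
```

Run:
```python
from h import *
to((*lift(0,-.054),.095),3.92)
w=Cam("wrist"); cv2.imwrite("pics/w6.png",w.img)
```

```text
shift [-0.0018  0.0004  0.1534] rot [-0.001 -0.001  0.001] | t 21.6 [ 0.5675 -0.2911  0.2484] q6 -0.73 open 0.769 grip 67.4 F [-0.6 -0.2 -1.1]
```

In the tool's units: 0.158 m / 0.75 = 0.2107, 0.14 m / 0.75 = 0.1867.

Emit:
{"api": "jog_arm", "payload": {"plan": [[-0.0013, 0, 0.0667, 0, 0, 0, 0], [-0.0013, 0, 0.1333, 0, 0, 0, 0], [-0.0013, 0, 0.1867, 0, 0, 0, 0], [-0.0013, 0, 0.2107, 0, 0, 0, 0], [-0.0013, 0, 0.2107, 0, 0, 0, 0], [-0.0013, 0, 0.2107, 0, 0, 0, 0]], "quiet": true}}

```text
ok
```

Run:
```python
from h import *
to((*lift(0,-.054),.072),3.92)
```

```text
shift [ 0.0019 -0.0014  0.0215] rot [ 0.003  0.002 -0.   ] | t 22.4 [ 0.5693 -0.2944  0.0935] q6 -0.73 open 0.764 grip 67.4 F [-0.2  0.2 -0.5]
```

In the tool's units: 0.021 m / 0.75 = 0.028, 0.018 m / 0.75 = 0.024.

Emit:
{"api": "jog_arm", "payload": {"plan": [[0.0013, 0, 0.016, 0, 0, 0, 0], [0.0013, 0, 0.024, 0, 0, 0, 0], [0.0013, 0, 0.028, 0, 0, 0, 0], [0.0013, 0, 0.028, 0, 0, 0, 0]], "quiet": true}}

```text
ok
```

Run:
```python
from h import *
to((*lift(0,-.054),.07),3.92)
```

```text
shift [0.     0.     0.0016] rot [-0. -0. -0.] | t 22.9 [ 0.5678 -0.2927  0.0716] q6 -0.73 open 0.765 grip 68.5 F [-4.8  3.1  8.9]
```

In the tool's units: -0.23 m / 0.75 = -0.3067, -0.2 m / 0.75 = -0.2667.

Emit:
{"api": "jog_arm", "payload": {"plan": [[0, 0, 0, 0, 0, 0, 0.9], [0, 0, 0, 0, 0, 0, 0.95], [0, 0, 0, 0, 0, 0, 0.95], [0, 0, -0.0667, 0, 0, 0, 0.95], [0, 0, -0.1333, 0, 0, 0, 1], [0, 0, -0.2, 0, 0, 0, 1], [0, 0, -0.2667, 0, 0, 0, 1], [0.08, 0, -0.3067, 0, 0, 0, 1], [0.08, 0, -0.3067, 0, 0, 0, 1]], "quiet": true}}

```text
ok
```

Run:
```python
from h import *
to((.58,.12,.3),22.5)
w=Cam("wrist"); cv2.imwrite("pics/w7.png",w.img)
for th in (150,): print(*[b for b in wblocks(w,z=.114,th=th)],sep="\n")
print(w.proj([(*lift(0,-.108),.114),(*lift(0,-.054),.114)]),lift(0,-.108),lift(0,-.054))
print("bay3",*[b[1] for b in wblocks(w,z=.05,th=150)],lift(0,0),lift(0,.054))
t=Cam("top"); cv2.imwrite("pics/t4.png",t.img)
for c in blobs((t.img.min(2)>140)&(np.arange(640)<310)[None,:]&(np.arange(480)>190)[:,None]&(np.arange(640)>100)[None,:],150,3000): print("top",rect(t,c,.064))
```

```text
shift [0.3489 0.0398 0.003 ] rot [ 0.004  0.003 -0.322] | t 24.1 [ 0.565  -0.2308  0.3037] q6 -0.65 open 0.998 grip 0.0 F [-0.1  0.7 -0.1]
(array([310. , 272.5]), array([ 0.5667262 , -0.29312253]), 65.93106079101562, 45.313106536865234, 3.9147510528564453)
(array([310.5, 203. ]), array([ 0.56215985, -0.22456076]), 65.33866882324219, 43.061710357666016, 3.987987756729126)
(array([310., 154.]), array([ 0.55892188, -0.17980496]), 64.80850982666016, 43.32651901245117, 3.4726436138153076)
[[311.4410022  321.10922799]
 [311.41279105 272.73059227]] [ 0.57148326 -0.34654733] [ 0.56779163 -0.29267367]
bay3 [ 0.46015189 -0.45557843] [ 0.56834631 -0.31987015] [ 0.56289966 -0.23809341] [ 0.55903766 -0.18471129] [ 0.5641 -0.2388] [ 0.56040837 -0.18492633]
top (array([0.60949249, 0.12911694]), 48.74783706665039, 46.82529830932617, 23.792760848999023)
top (array([0.61386273, 0.33430121]), 67.20654296875, 47.51862716674805, 20.18723487854004)
```

In the tool's units: 0.349 m / 0.75 = 0.4653, 0.04 m / 0.75 = 0.0533, -0.32 rad / 1.5708 = -0.2037.

Emit:
{"api": "jog_arm", "payload": {"plan": [[0.4653, 0.0533, 0, 0, 0, -0.2037, 1], [0.4653, 0.0533, 0, 0, 0, -0.2037, 1], [0.4653, 0.0533, 0, 0, 0, -0.2037, 1], [0.4653, 0.0533, 0, 0, 0, -0.2037, 1], [0.4653, 0.0533, 0, 0, 0, -0.2037, 1], [0.4653, 0.0533, 0, 0, 0, -0.2037, 1], [0.4653, 0.0533, 0, 0, 0, -0.2037, 1], [0.4653, 0.0533, 0, 0, 0, -0.2037, 1]], "quiet": true}}

```text
ok
```

Run:
```python
from h import *
w=Cam("wrist"); cv2.imwrite("pics/w8.png",w.img)
for th in (130,140,150,165):print(th,*[b[1:] for b in wblocks(w,th=th)],sep="\n")
print(w.proj([(.6007,.1258,.064),(.6136,.3345,.064)]))
to((.6005,.1257,.1),22.5)
```

```text
130
140
150
165
(array([0.60021313, 0.12675101]), 64.74126434326172, 45.65058898925781, 22.61201286315918)
[[336.20728668 200.74691247]
 [424.63016546  25.27474843]]
shift [0.0009 0.0228 0.199 ] rot [-0.002 -0.    -0.006] | t 25.2 [0.58   0.1164 0.2991] q6 -0.39 open 0.998 grip 0.0 F [0.2 0.3 0.2]
```

In the tool's units: 0.195 m / 0.75 = 0.26, 0.17 m / 0.75 = 0.2267.

Emit:
{"api": "jog_arm", "payload": {"plan": [[0.0017, 0.0304, 0.0667, 0, 0, 0, 1], [0.0017, 0.0304, 0.1467, 0, 0, 0, 1], [0.0017, 0.0304, 0.2267, 0, 0, 0, 1], [0.0017, 0.0304, 0.26, 0, 0, 0, 1], [0.0017, 0.0304, 0.26, 0, 0, 0, 1], [0.0017, 0.0304, 0.26, 0, 0, 0, 1]], "quiet": true}}

```text
ok
```

Run:
```python
from h import *
to((.6003,.1262,.02),22.6)
```

```text
shift [ 0.0001 -0.0019  0.0867] rot [ 0.002  0.001 -0.008] | t 26.0 [0.6019 0.1268 0.1067] q6 -0.37 open 0.995 grip 0.0 F [0.1 0.5 1.1]
```

In the tool's units: 0.086 m / 0.75 = 0.1147, 0.084 m / 0.75 = 0.112, -0.006 rad / 1.5708 = -0.0038.

Emit:
{"api": "jog_arm", "payload": {"plan": [[0, -0.0013, 0.0667, 0, 0, -0.0038, 1], [0, -0.0013, 0.112, 0, 0, -0.0038, 1], [0, -0.0013, 0.1147, 0, 0, -0.0038, 1], [0, -0.0013, 0.1147, 0, 0, -0.0038, 0], [0, -0.0013, 0.1147, 0, 0, -0.0038, 0], [0, -0.0013, 0.1147, 0, 0, -0.0038, 0], [0, -0.0013, 0.1147, 0, 0, -0.0038, 0]]}}

```text
time_s: 26.85
eef_pos: [0.602, 0.1275, 0.0221]
eef_rot: [0.002, 0.555, 0.832, 0.001]
wrist_force: [0.4, -0.7, 7.1]
opening: 0.763
grasp_force: 67.2
```

Emit:
{"api": "jog_arm", "payload": {"plan": [[0, 0, -0.0667, 0, 0, 0, 0], [0, 0, -0.1467, 0, 0, 0, 0], [0, 0, -0.2267, 0, 0, 0, 0], [0, 0, -0.3067, 0, 0, 0, 0], [0, 0, -0.3067, 0, 0, 0, 0], [0, 0, -0.3067, 0, 0, 0, 0]]}}

```text
time_s: 27.6
eef_pos: [0.5994, 0.1275, 0.2496]
eef_rot: [0.0, 0.555, 0.832, 0.0]
wrist_force: [0.6, -0.5, -0.5]
opening: 0.765
grasp_force: 67.1
```

Run:
```python
from h import *
to((*lift(0,0),.25),3.92)
```

```text
shift [-0.3247 -0.1733 -0.0005] rot [0.001 0.    0.326] | t 27.6 [0.5994 0.1275 0.2496] q6 -0.38 open 0.765 grip 67.1 F [ 0.6 -0.5 -0.5]
```

In the tool's units: -0.325 m / 0.75 = -0.4333, -0.173 m / 0.75 = -0.2307, 0.326 rad / 1.5708 = 0.2075.

Emit:
{"api": "jog_arm", "payload": {"plan": [[-0.4333, -0.2307, 0, 0, 0, 0.2075, 0], [-0.4333, -0.2307, 0, 0, 0, 0.2075, 0], [-0.4333, -0.2307, 0, 0, 0, 0.2075, 0], [-0.4333, -0.2307, 0, 0, 0, 0.2075, 0], [-0.4333, -0.2307, 0, 0, 0, 0.2075, 0], [-0.4333, -0.2307, 0, 0, 0, 0.2075, 0], [-0.4333, -0.2307, 0, 0, 0, 0.2075, 0], [-0.4333, -0.2307, 0, 0, 0, 0.2075, 0], [-0.4333, -0.2307, 0, 0, 0, 0.2075, 0]], "quiet": true}}

```text
ok
```

Run:
```python
from h import *
to((*lift(0,0),.095),3.92)
```

```text
shift [-0.0016 -0.0004  0.1533] rot [-0.001 -0.001  0.001] | t 28.7 [ 0.5646 -0.2374  0.2483] q6 -0.66 open 0.766 grip 66.9 F [ 0.7 -0.  -0.6]
```

In the tool's units: 0.158 m / 0.75 = 0.2107, 0.14 m / 0.75 = 0.1867.

Emit:
{"api": "jog_arm", "payload": {"plan": [[0, 0, 0.0667, 0, 0, 0, 0], [0, 0, 0.1333, 0, 0, 0, 0], [0, 0, 0.1867, 0, 0, 0, 0], [0, 0, 0.2107, 0, 0, 0, 0], [0, 0, 0.2107, 0, 0, 0, 0], [0, 0, 0.2107, 0, 0, 0, 0], [0, 0, 0.2107, 0, 0, 0, 0]], "quiet": true}}

```text
ok
```

Run:
```python
from h import *
to((*lift(0,0),.072),3.92)
w=Cam("wrist"); cv2.imwrite("pics/w9.png",w.img)
```

```text
shift [ 0.0011 -0.0018  0.0213] rot [ 0.003  0.002 -0.   ] | t 29.6 [ 0.5659 -0.2398  0.0933] q6 -0.66 open 0.765 grip 67.0 F [1.3 0.  0. ]
```

View pics/w9.png

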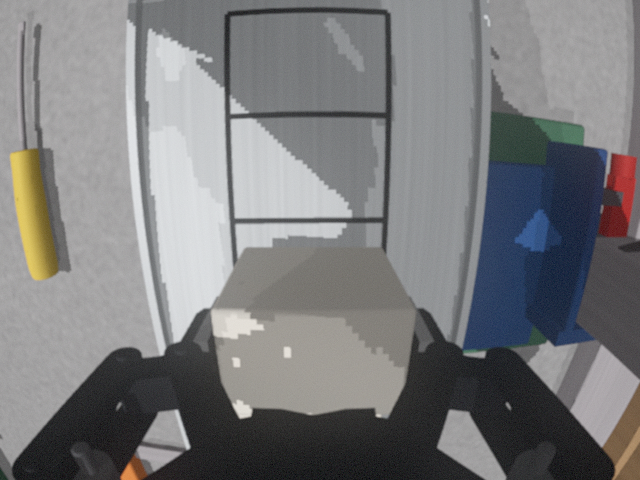

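The wrist view shows the third block held squarely over bay 3. Its lower front edge runs from (245,248) to (384,248), with bay lines at x = 233 and 387, and it has not slipped in the grip.

In the tool's units: 0.021 m / 0.75 = 0.028, 0.018 m / 0.75 = 0.024.

Emit:
{"api": "jog_arm", "payload": {"plan": [[0.0007, -0.0007, 0.016, 0, 0, 0, 0], [0.0007, -0.0007, 0.024, 0, 0, 0, 0], [0.0007, -0.0007, 0.028, 0, 0, 0, 0], [0.0007, -0.0007, 0.028, 0, 0, 0, 0]]}}

```text
time_s: 30.15
eef_pos: [0.5637, -0.2384, 0.0721]
eef_rot: [-0.001, 0.683, 0.731, -0.0]
wrist_force: [-10.2, 5.3, 18.9]
opening: 0.766
grasp_force: 69.1
```

Emit:
{"api": "jog_arm", "payload": {"plan": [[0, 0, 0, 0, 0, 0, 0.9], [0, 0, 0, 0, 0, 0, 0.95], [0, 0, 0, 0, 0, 0, 0.95], [0, 0, -0.0667, 0, 0, 0, 0.95], [0, 0, -0.1333, 0, 0, 0, 1], [0, 0, -0.2, 0, 0, 0, 1], [0, 0, -0.2667, 0, 0, 0, 1], [0.08, 0, -0.3067, 0, 0, 0, 1], [0.08, 0, -0.3067, 0, 0, 0, 1]], "quiet": true}}

```text
ok
```

Run:
```python
from h import *
to((.6,.3,.3),18.6)
w=Cam("wrist"); cv2.imwrite("pics/w10.png",w.img)
for th in (150,): print(*[b for b in wblocks(w,z=.114,th=th)],sep="\n")
print(w.proj([(*lift(0,-.108),.114),(*lift(0,-.054),.114)]),lift(0,-.054),lift(0,0))
print("bay4",*[b[1] for b in wblocks(w,z=.05,th=150)],lift(0,.054))
```

```text
shift [0.4727 0.0725 0.0028] rot [ 0.004  0.003 -0.254] | t 31.3 [ 0.5612 -0.1766  0.3033] q6 -0.58 open 1.003 grip 0.0 F [ 0.5 -0.7 -0.7]
(array([222.69656372, 388.65863037]), array([ 0.47068793, -0.39501282]), 58.855064392089844, 43.50818634033203, 3.755936861038208)
(array([311. , 321.5]), array([ 0.56697876, -0.2931662 ]), 65.82933807373047, 46.74728012084961, 3.397252082824707)
(array([310. , 203.5]), array([ 0.55823505, -0.17061879]), 65.36673736572266, 42.156131744384766, 3.9727818965911865)
(array([309.51467896, 154.49978638]), array([ 0.55481079, -0.1259126 ]), 64.79132080078125, 43.344181060791016, 4.369132995605469)
[[311.56905521 363.71727574]
 [311.53563901 321.6736721 ]] [ 0.56779163 -0.29267367] [ 0.5641 -0.2388]
bay4 [ 0.45451007 -0.45188293] [ 0.56937805 -0.33038678] [ 0.55894708 -0.18419797] [ 0.5548623  -0.13086691] [ 0.56040837 -0.18492633]
```

In the tool's units: 0.473 m / 0.75 = 0.6307, 0.0725 m / 0.75 = 0.0967, -0.254 rad / 1.5708 = -0.1617.

Emit:
{"api": "jog_arm", "payload": {"plan": [[0.6307, 0.0967, 0, 0, 0, -0.1617, 1], [0.6307, 0.0967, 0, 0, 0, -0.1617, 1], [0.6307, 0.0967, 0, 0, 0, -0.1617, 1], [0.6307, 0.0967, 0, 0, 0, -0.1617, 1], [0.6307, 0.0967, 0, 0, 0, -0.1617, 1], [0.6307, 0.0967, 0, 0, 0, -0.1617, 1], [0.6307, 0.0967, 0, 0, 0, -0.1617, 1], [0.6307, 0.0967, 0, 0, 0, -0.1617, 1], [0.6307, 0.0967, 0, 0, 0, -0.1617, 1], [0.6307, 0.0967, 0, 0, 0, -0.1617, 1]], "quiet": true}}

```text
ok
```

Run:
```python
from h import *
w=Cam("wrist"); cv2.imwrite("pics/w11.png",w.img); t=Cam("top"); cv2.imwrite("pics/t5.png",t.img)
for th in (130,140,150,165):print(th,*[b[1:] for b in wblocks(w,th=th)],sep="\n")
print(w.proj([(.6136,.3345,.064)]))
for th in (120,140):
  for c in blobs((t.img.min(2)>th)&(np.arange(640)>340)[None,:]&(np.arange(640)<480)[None,:]&(np.arange(480)>190)[:,None]&(np.arange(480)<290)[:,None],150,9000): print("deck",th,c.mean(0),*rect(t,c,.114))
to((.6136,.3345,.1),18.6)
```

```text
130
140
150
165
(array([0.87697229, 0.19588234]), 80.43201446533203, 51.41437530517578, 16.731830596923828)
(array([0.71545526, 0.51120728]), 70.3812026977539, 57.642276763916016, 16.737409591674805)
[[338.47746336 170.97287274]]
deck 140 [361.96153846 243.03846154] [ 0.54690814 -0.12616687] 71.6904525756836 48.60147476196289 4.406627655029297
deck 140 [385.22330097 241.23300971] [ 0.55063556 -0.17643991] 71.37327575683594 46.73392105102539 4.775051116943359
deck 140 [462.05319149 232.        ] [ 0.57004333 -0.34544293] 64.732177734375 44.329586029052734 3.802539587020874
deck 140 [408.83540023 238.50394589] [ 0.5545578  -0.22610448] 289.9507141113281 176.322021484375 -85.85221290588379
shift [0.0321 0.0246 0.1993] rot [-0.001  0.    -0.004] | t 32.7 [0.6006 0.2964 0.2994] q6 -0.04 open 1.000 grip 0.0 F [ 0.4  0.5 -0.3]
```

View pics/w11.png

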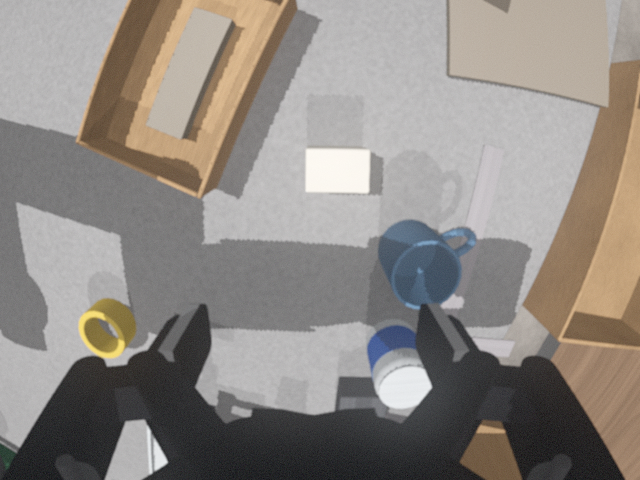

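The wrist view shows the last block at (338,170), where predicted. The mug stands near it at (422,265), with its handle pointing at (460,240). The offcut is flat in the carton.

Run:
```python
from h import *
w=Cam("wrist")
for th in (190,210):print(th,*[b[1:] for b in wblocks(w,th=th)],sep="\n")
print("mug rim",w.plane([(425,272),(460,240)],.09))
to((.6136,.3345,.1),18.6)
```

```text
190
210
(array([0.61219702, 0.33466638]), 64.93937683105469, 44.41584777832031, 18.45779037475586)
mug rim [[0.73360378 0.2670069  0.09      ]
 [0.75640258 0.31184608 0.09      ]]
shift [0.0321 0.0244 0.1997] rot [-0.001  0.    -0.005] | t 32.7 [0.6007 0.2965 0.2998] q6 -0.04 open 1.003 grip 0.0 F [-0.9 -0.6 -0.6]
```

In the tool's units: 0.195 m / 0.75 = 0.26, 0.14 m / 0.75 = 0.1867, -0.003 rad / 1.5708 = -0.0019.

Emit:
{"api": "jog_arm", "payload": {"plan": [[0.0427, 0.032, 0.0267, 0, 0, -0.0019, 1], [0.0427, 0.032, 0.1067, 0, 0, -0.0019, 1], [0.0427, 0.032, 0.1867, 0, 0, -0.0019, 1], [0.0427, 0.032, 0.26, 0, 0, -0.0019, 1], [0.0427, 0.032, 0.26, 0, 0, -0.0019, 1], [0.0427, 0.032, 0.26, 0, 0, -0.0019, 1]], "quiet": true}}

```text
ok
```

Run:
```python
from h import *
to((.613,.3346,.02),18.5)
```

```text
shift [-0.0007 -0.0023  0.0879] rot [ 0.003 -0.     0.001] | t 33.5 [0.6147 0.3359 0.1079] q6 0.01 open 1.000 grip 0.0 F [ 0.4 -0.1  0.4]
```

In the tool's units: 0.087 m / 0.75 = 0.116, 0.084 m / 0.75 = 0.112.

Emit:
{"api": "jog_arm", "payload": {"plan": [[0, -0.0013, 0.0667, 0, 0, 0, 1], [0, -0.0013, 0.112, 0, 0, 0, 1], [0, -0.0013, 0.116, 0, 0, 0, 1], [0, -0.0013, 0.116, 0, 0, 0, 0], [0, -0.0013, 0.116, 0, 0, 0, 0], [0, -0.0013, 0.116, 0, 0, 0, 0], [0, -0.0013, 0.116, 0, 0, 0, 0]]}}

```text
time_s: 34.35
eef_pos: [0.6147, 0.3367, 0.0223]
eef_rot: [0.002, 0.583, 0.812, 0.003]
wrist_force: [0.2, 0.1, 7.5]
opening: 0.767
grasp_force: 67.5
```

Emit:
{"api": "jog_arm", "payload": {"plan": [[0, 0, -0.0667, 0, 0, 0, 0], [0, 0, -0.1467, 0, 0, 0, 0], [0, 0, -0.2267, 0, 0, 0, 0], [0, 0, -0.3067, 0, 0, 0, 0], [0, 0, -0.3067, 0, 0, 0, 0], [0, 0, -0.3067, 0, 0, 0, 0]]}}

```text
time_s: 35.1
eef_pos: [0.6119, 0.3357, 0.249]
eef_rot: [0.0, 0.583, 0.812, 0.0]
wrist_force: [-0.4, -0.1, -2.8]
opening: 0.766
grasp_force: 67.4
```

Run:
```python
from h import *
to((*lift(0,0.054),.25),3.92)
```

```text
shift [-0.477  -0.215  -0.0013] rot [ 0.001 -0.     0.257] | t 35.1 [0.6119 0.3357 0.249 ] q6 0.01 open 0.766 grip 67.4 F [-0.4 -0.1 -2.8]
```

In the tool's units: -0.476 m / 0.75 = -0.6347, -0.215 m / 0.75 = -0.2867, 0.257 rad / 1.5708 = 0.1636.

Emit:
{"api": "jog_arm", "payload": {"plan": [[-0.6347, -0.2867, 0, 0, 0, 0.1636, 0], [-0.6347, -0.2867, 0, 0, 0, 0.1636, 0], [-0.6347, -0.2867, 0, 0, 0, 0.1636, 0], [-0.6347, -0.2867, 0, 0, 0, 0.1636, 0], [-0.6347, -0.2867, 0, 0, 0, 0.1636, 0], [-0.6347, -0.2867, 0, 0, 0, 0.1636, 0], [-0.6347, -0.2867, 0, 0, 0, 0.1636, 0], [-0.6347, -0.2867, 0, 0, 0, 0.1636, 0], [-0.6347, -0.2867, 0, 0, 0, 0.1636, 0], [-0.6347, -0.2867, 0, 0, 0, 0.1636, 0]], "quiet": true}}

```text
ok
```

Emit:
{"api": "jog_arm", "payload": {"plan": [[0, 0, 0, 0, 0, 0, 0], [0, 0, 0, 0, 0, 0, 0]], "quiet": true}}

```text
ok
```

Run:
```python
from h import *
to((*lift(0,0.0555),.095),3.92)
```

```text
shift [-1.300e-03 -1.000e-04  1.529e-01] rot [-0.    -0.001  0.002] | t 36.6 [ 0.5604 -0.1822  0.2479] q6 -0.59 open 0.762 grip 67.3 F [ 0.2  0.4 -0.9]
```

In the tool's units: 0.158 m / 0.75 = 0.2107, 0.14 m / 0.75 = 0.1867.

Emit:
{"api": "jog_arm", "payload": {"plan": [[-0.0007, 0, 0.0667, 0, 0, 0, 0], [-0.0007, 0, 0.1333, 0, 0, 0, 0], [-0.0007, 0, 0.1867, 0, 0, 0, 0], [-0.0007, 0, 0.2107, 0, 0, 0, 0], [-0.0007, 0, 0.2107, 0, 0, 0, 0], [-0.0007, 0, 0.2107, 0, 0, 0, 0], [-0.0007, 0, 0.2107, 0, 0, 0, 0], [-0.0007, 0, 0.2107, 0, 0, 0, 0]], "quiet": true}}

```text
ok
```

Run:
```python
from h import *
to((*lift(0,0.0555),.072),3.92)
w=Cam("wrist"); cv2.imwrite("pics/w12.png",w.img)
```

```text
shift [ 0.0015 -0.0005  0.0194] rot [ 0.002  0.001 -0.   ] | t 37.6 [ 0.5609 -0.1849  0.0914] q6 -0.59 open 0.762 grip 67.4 F [-0.4  0.2 -1.5]
```

View pics/w12.png

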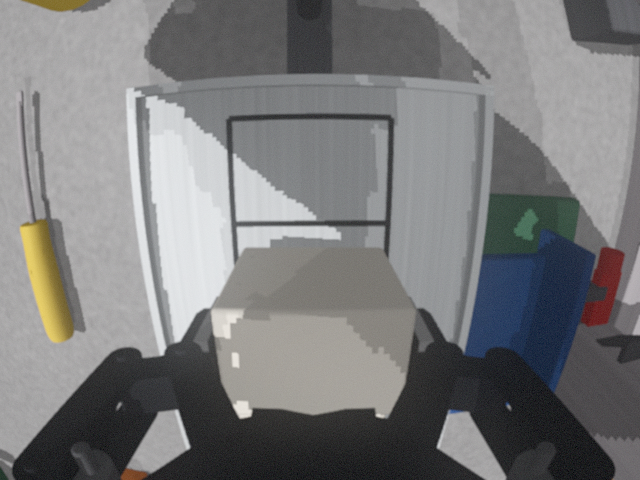

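The wrist view shows the fourth block square over bay 4. Its lower edge runs from (245,248) to (385,248), and bay 5 beyond it is empty.

In the tool's units: 0.0195 m / 0.75 = 0.026, 0.017 m / 0.75 = 0.0227.

Emit:
{"api": "jog_arm", "payload": {"plan": [[0.0011, 0, 0.016, 0, 0, 0, 0], [0.0011, 0, 0.0227, 0, 0, 0, 0], [0.0011, 0, 0.026, 0, 0, 0, 0], [0.0011, 0, 0.026, 0, 0, 0, 0]]}}

```text
time_s: 38.15
eef_pos: [0.5595, -0.1833, 0.0722]
eef_rot: [-0.001, 0.682, 0.731, -0.0]
wrist_force: [-9.9, 3.9, 18.7]
opening: 0.76
grasp_force: 69.4
```

Emit:
{"api": "jog_arm", "payload": {"plan": [[0, 0, 0, 0, 0, 0, 0.9], [0, 0, 0, 0, 0, 0, 0.95], [0, 0, 0, 0, 0, 0, 0.95], [0, 0, -0.0667, 0, 0, 0, 0.95], [0, 0, -0.1333, 0, 0, 0, 1], [0, 0, -0.2, 0, 0, 0, 1], [0, 0, -0.2667, 0, 0, 0, 1], [0, -0.0267, -0.32, 0, 0, 0, 1], [0, -0.0267, -0.32, 0, 0, 0, 1]], "quiet": true}}

```text
ok
```

Run:
```python
from h import *
w=Cam("wrist"); cv2.imwrite("pics/w13.png",w.img)
for th in (150,170,190): print(th,*[b[:2]+b[4:] for b in wblocks(w,z=.114,th=th)],sep="\n")
for i in range(4): print(lift(0,-.108+.054*i))
b=max([(cv2.contourArea(b),i,cv2.minAreaRect(b.astype(np.float32))) for i,b in enumerate(blobs(((lambda h:((h[...,0]<6)|(h[...,0]>174))&(h[...,1]>150)&(h[...,2]>60))(cv2.cvtColor(w.img,cv2.COLOR_BGR2HSV))),100,9000))])[2]; print("handle",b,w.plane(b[0],.128))
to((*lift(0,.19),.3),93.92); to((*lift(0,.19),.3),3.92)
```

```text
150
(array([235.4566803 , 381.03985596]), array([ 0.46474167, -0.40058984]), 3.8935344219207764)
(array([325.49996948, 148.        ]), array([ 0.54967926, -0.1297648 ]), 3.366889476776123)
170
190
(array([327.5, 349.5]), array([ 0.56855511, -0.34524039]), 2.954298257827759)
[ 0.57148326 -0.34654733]
[ 0.56779163 -0.29267367]
[ 0.5641 -0.2388]
[ 0.56040837 -0.18492633]
handle ((321.5, 60.0), (79.0, 16.0), 0.0) [[ 0.53989734 -0.05055902  0.128     ]]
shift [0.1353 0.0195 0.0121] rot [ 4.00e-03 -1.00e-03  1.57e+00] | t 39.3 [ 0.5407 -0.1855  0.3124] q6 -0.61 open 1.006 grip 0.0 F [ 0.2 -0.3 -1. ]
shift [0.1353 0.0195 0.0121] rot [ 0.003  0.002 -0.001] | t 39.3 [ 0.5407 -0.1855  0.3124] q6 -0.61 open 1.006 grip 0.0 F [ 0.2 -0.3 -1. ]
```

View pics/w13.png

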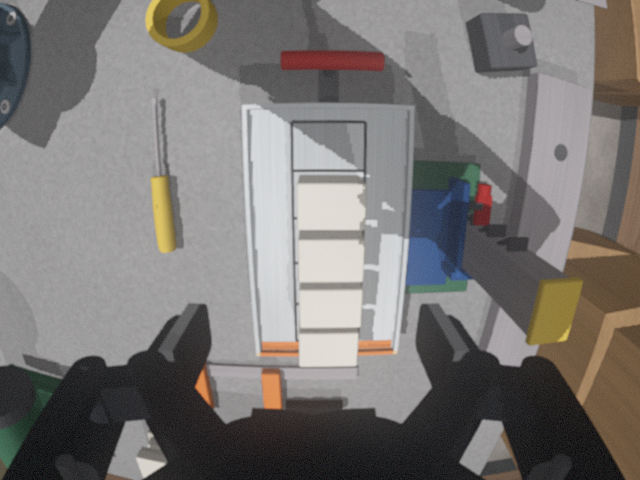

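The wrist view shows four blocks in one row in bays 1–4, at x ≈ 300–363 and rows 177–366. Bay 5 is empty and the handle bar spans (281–384, 60).

In the tool's units: 0.135 m / 0.75 = 0.18, 0.0195 m / 0.75 = 0.026, 1.57 rad / 1.5708 = 0.9995.

Emit:
{"api": "jog_arm", "payload": {"plan": [[0.18, 0.026, 0.016, 0, 0, 0.1146, 1], [0.18, 0.026, 0.016, 0, 0, 0.2292, 1], [0.18, 0.026, 0.016, 0, 0, 0.3438, 1], [0.18, 0.026, 0.016, 0, 0, 0.4584, 1], [0.18, 0.026, 0.016, 0, 0, 0.573, 1], [0.18, 0.026, 0.016, 0, 0, 0.6875, 1], [0.18, 0.026, 0.016, 0, 0, 0.8021, 1], [0.18, 0.026, 0.016, 0, 0, 0.9167, 1], [0.18, 0.026, 0.016, 0, 0, 0.9995, 1], [0.18, 0.026, 0.016, 0, 0, 0.9995, 1]], "quiet": true}}

```text
ok
```

Emit:
{"api": "jog_arm", "payload": {"plan": [[0, 0, 0, 0, 0, 0, 1], [0, 0, 0, 0, 0, 0, 1]], "quiet": true}}

```text
ok
```

Run:
```python
from h import *
to((.551,-.0495,.2),93.92)
w=Cam("wrist"); cv2.imwrite("pics/w14.png",w.img)
h=cv2.cvtColor(w.img,cv2.COLOR_BGR2HSV)
for b in blobs(((h[...,0]<6)|(h[...,0]>174))&(h[...,1]>130)&(h[...,2]>50),100,9000): print(cv2.contourArea(b),cv2.minAreaRect(b.astype(np.float32)),rect(w,b,.128))
print(w.proj([(.551,-.0495,.125)]))
```

```text
shift [0.0006 0.0006 0.0982] rot [-0.     0.001  0.002] | t 40.8 [ 0.5504 -0.049   0.2982] q6 1.20 open 0.998 grip 0.0 F [-1.  -0.2 -0.3]
1312.5 ((313.0, 215.0), (18.0, 100.0), 0.0) (array([ 0.54897015, -0.04891113]), 89.70751190185547, 15.494579315185547, 3.640897512435913)
593.0 ((452.26275634765625, 39.222625732421875), (45.42935562133789, 17.575698852539062), 6.581944942474365) (array([ 0.71751495, -0.157933  ]), 41.727516174316406, 16.49745750427246, -85.01978874206543)
[[313.76533237 213.62419376]]
```

In the tool's units: 0.192 m / 0.75 = 0.256, 0.185 m / 0.75 = 0.2467.

Emit:
{"api": "jog_arm", "payload": {"plan": [[0, 0, 0.0667, 0, 0, 0, 1], [0, 0, 0.1333, 0, 0, 0, 1], [0, 0, 0.1867, 0, 0, 0, 1], [0, 0, 0.2267, 0, 0, 0, 1], [0, 0, 0.2467, 0, 0, 0, 1], [0, 0, 0.256, 0, 0, 0, 1], [0, 0, 0.256, 0, 0, 0, 1]], "quiet": true}}

```text
ok
```

Run:
```python
from h import *
to((.551,-.0492,.106),93.92)
```

```text
shift [0.     0.     0.0013] rot [ 0.    -0.001  0.001] | t 41.8 [ 0.551  -0.0492  0.1073] q6 1.20 open 1.003 grip 0.0 F [ 0.5  0.4 -0.1]
```

Emit:
{"api": "jog_arm", "payload": {"plan": [[0, 0, 0, 0, 0, 0, 0.5], [0, 0, 0, 0, 0, 0, 0.3], [0, 0, 0, 0, 0, 0, 0.2], [0, 0, 0, 0, 0, 0, 0], [0, 0, 0, 0, 0, 0, 0], [0, 0, 0, 0, 0, 0, 0], [0, 0, 0, 0, 0, 0, 0]]}}

```text
time_s: 42.62
eef_pos: [0.5507, -0.0486, 0.1072]
eef_rot: [-0.0, 0.999, 0.034, 0.0]
wrist_force: [-1.6, 4.3, 4.9]
opening: 0.189
grasp_force: 58.4
```

Run:
```python
from h import *
to((.551,-.0492,.106),93.92)
```

```text
shift [0.0003 0.0006 0.0012] rot [-0.001 -0.     0.001] | t 42.6 [ 0.5507 -0.0486  0.1072] q6 1.20 open 0.189 grip 58.4 F [-1.6  4.3  4.9]
```

In the tool's units: -0.027 m / 0.75 = -0.036, -0.024 m / 0.75 = -0.032.

Emit:
{"api": "jog_arm", "payload": {"plan": [[0, 0, -0.0013, 0, 0, 0, 0], [0, 0, -0.004, 0, 0, 0, 0], [0, 0, -0.008, 0, 0, 0, 0], [0, 0, -0.012, 0, 0, 0, 0], [0, 0, -0.016, 0, 0, 0, 0], [0, 0, -0.02, 0, 0, 0, 0], [0, 0, -0.024, 0, 0, 0, 0], [0, 0, -0.028, 0, 0, 0, 0], [0, 0, -0.032, 0, 0, 0, 0], [0, 0, -0.036, 0, 0, 0, 0]]}}

```text
time_s: 43.88
eef_pos: [0.5505, -0.0486, 0.1316]
eef_rot: [-0.0, 0.999, 0.034, -0.0]
wrist_force: [8.3, 2.4, -15.1]
opening: 0.188
grasp_force: 58.7
```

Emit:
{"api": "jog_arm", "payload": {"plan": [[0, 0, -0.004, 0, 0, 0, 0], [0, 0, -0.008, 0, 0, 0, 0], [0, 0, -0.012, 0, 0, 0, 0], [0, 0, -0.016, 0, 0, 0, 0], [0, 0, -0.02, 0, 0, 0, 0], [0, 0, -0.024, 0, 0, 0, 0], [0, 0, -0.028, 0, 0, 0, 0], [0, 0, -0.032, 0, 0, 0, 0], [0, 0, -0.036, 0, 0, 0, 0]]}}

```text
time_s: 45.0
eef_pos: [0.5505, -0.0486, 0.1593]
eef_rot: [-0.001, 0.999, 0.034, -0.0]
wrist_force: [5.2, 2.3, -8.4]
opening: 0.186
grasp_force: 62.6
```

Run:
```python
from h import *
w=Cam("wrist"); cv2.imwrite("pics/w15.png",w.img)
to((.551,-.0492,.166),93.92)
```

```text
shift [ 0.0004  0.0006 -0.0062] rot [-0.001  0.     0.   ] | t 45.0 [ 0.5506 -0.0486  0.1598] q6 1.20 open 0.185 grip 62.7 F [ 4.9  2.9 -6.2]
```

In the tool's units: -0.006 m / 0.75 = -0.008, -0.003 m / 0.75 = -0.004.

Emit:
{"api": "jog_arm", "payload": {"plan": [[0, 0, -0.004, 0, 0, 0, 0], [0, 0, -0.008, 0, 0, 0, 0], [0, 0, -0.008, 0, 0, 0, 0], [0, 0, -0.008, 0, 0, 0, 0]]}}

```text
time_s: 45.55
eef_pos: [0.5505, -0.0486, 0.1656]
eef_rot: [-0.0, 0.999, 0.034, -0.0]
wrist_force: [4.3, 1.6, -5.6]
opening: 0.187
grasp_force: 62.7
```

Emit:
{"api": "jog_arm", "payload": {"plan": [[0, 0, 0.0027, 0, 0, 0, 0], [0, 0, 0.0053, 0, 0, 0, 0], [0, 0, 0.008, 0, 0, 0, 0], [0, 0, 0.0107, 0, 0, 0, 0], [0, 0, 0.0133, 0, 0, 0, 0], [0, 0, 0.0133, 0, 0, 0, 0]]}}

```text
time_s: 46.3
eef_pos: [0.5506, -0.0486, 0.1556]
eef_rot: [-0.0, 0.999, 0.034, -0.0]
wrist_force: [4.9, 3.4, -7.3]
opening: 0.188
grasp_force: 62.7
```

```bash
python3 - <<'E'
from h import *
to((.551,-.0492,.1522),93.92)
E
```

```text
shift [0.0004 0.0006 0.0034] rot [-0.001 -0.     0.   ] | t 46.3 [ 0.5506 -0.0486  0.1556] q6 1.20 open 0.188 grip 62.7 F [ 4.9  3.4 -7.3]
```

Raised 58.4 mm. Now I lower it onto the pawl in 1 mm steps.

In the tool's units: 0.003 m / 0.75 = 0.004, 0.002 m / 0.75 = 0.0027.

Emit:
{"api": "jog_arm", "payload": {"plan": [[0, 0, 0.0013, 0, 0, 0, 0], [0, 0, 0.0027, 0, 0, 0, 0], [0, 0, 0.004, 0, 0, 0, 0], [0, 0, 0.004, 0, 0, 0, 0], [0, 0, 0.004, 0, 0, 0, 0]], "only": "pos|force"}}

```text
eef_pos: [0.5505, -0.0487, 0.1527]
wrist_force: [4.9, 3.8, -6.4]
grasp_force: 62.7
```

Emit:
{"api": "jog_arm", "payload": {"plan": [[0, 0, 0.0013, 0, 0, 0, 0], [0, 0, 0.002, 0, 0, 0, 0], [0, 0, 0.002, 0, 0, 0, 0]], "only": "pos|force"}}

```text
eef_pos: [0.5506, -0.0486, 0.1522]
wrist_force: [2.1, 5.6, -1.2]
grasp_force: 63.4
```

In the tool's units: -0.16 m / 0.75 = -0.2133, -0.12 m / 0.75 = -0.16.

Emit:
{"api": "jog_arm", "payload": {"plan": [[0, 0, 0, 0, 0, 0, 0.3], [0, 0, 0, 0, 0, 0, 0.5], [0, 0, 0, 0, 0, 0, 0.8], [0, 0, 0, 0, 0, 0, 0.8], [0, 0, 0, 0, 0, 0, 0.8], [0, 0, -0.04, 0, 0, 0, 0.8], [0, 0, -0.0933, 0, 0, 0, 0.8], [0, 0, -0.16, 0, 0, 0, 0.8], [0, 0, -0.2133, 0, 0, 0, 0.8], [0, 0, -0.2133, 0, 0, 0, 0.8]]}}

```text
time_s: 48.55
eef_pos: [0.5524, -0.0496, 0.3166]
eef_rot: [0.001, 0.999, 0.034, 0.004]
wrist_force: [-0.1, 0.1, -0.1]
opening: 0.801
grasp_force: 0.0
```

```bash
python3 - <<'E'
from h import *
to((.4,.3,.32),93.9)
w=Cam("wrist"); cv2.imwrite("pics/w16.png",w.img)
h=cv2.cvtColor(w.img,cv2.COLOR_BGR2HSV)
for b in blobs(((h[...,0]<6)|(h[...,0]>174))&(h[...,1]>130)&(h[...,2]>50),100,9000): print(rect(w,b,.128+.045))
E
```

```text
shift [-0.1279 -0.3592 -0.0054] rot [ 0.003 -0.007  0.001] | t 48.5 [ 0.5524 -0.0496  0.3166] q6 1.20 open 0.801 grip 0.0 F [-0.1  0.1 -0.1]
(array([ 0.54877478, -0.04873934]), 89.2089614868164, 15.631657600402832, 4.143536567687988)
(array([ 0.71627515, -0.15643242]), 41.55954360961914, 16.702600479125977, -84.80156183242798)
```

In the tool's units: -0.36 m / 0.75 = -0.48, -0.128 m / 0.75 = -0.1707.

Emit:
{"api": "jog_arm", "payload": {"plan": [[-0.1707, -0.48, 0, 0, 0, 0, 0.8], [-0.1707, -0.48, 0, 0, 0, 0, 0.8], [-0.1707, -0.48, 0, 0, 0, 0, 0.8], [-0.1707, -0.48, 0, 0, 0, 0, 0.8], [-0.1707, -0.48, 0, 0, 0, 0, 0.8], [-0.1707, -0.48, 0, 0, 0, 0, 0.8], [-0.1707, -0.48, 0, 0, 0, 0, 0.8], [-0.1707, -0.48, 0, 0, 0, 0, 0.8]], "quiet": true}}

```text
ok
```

```bash
python3 - <<'E'
from h import *
t=Cam("top"); s=Cam("scene")
a=t.img[120:340,270:510]; b=s.img[140:400,140:440]
cv2.imwrite("pics/f.png",np.hstack([cv2.resize(a,(400,367)),cv2.resize(b,(400,347))[:347] if 0 else cv2.resize(b,(400,367))]))
def red(c,box):
    h=cv2.cvtColor(c.img,cv2.COLOR_BGR2HSV); m=((h[...,0]<6)|(h[...,0]>174))&(h[...,1]>150)&(h[...,2]>60)
    return [cv2.minAreaRect(x.astype(np.float32))[0] for x in blobs(m,60,3000)]
print(red(t,0),red(s,0))
for i in red(t,0):
    for j in red(s,0): print(tri(t,i,s,j))
E
```

```text
[(326.6025085449219, 237.5317840576172)] [(228.0504608154297, 261.6651611328125), (328.8240661621094, 213.03204345703125)]
(array([ 0.63186868, -0.129288  ,  0.06699478]), np.float64(0.20543311306141926))
(array([ 0.55043168, -0.04850655,  0.16845844]), np.float64(0.0013488729960405962))
```

View pics/f.png

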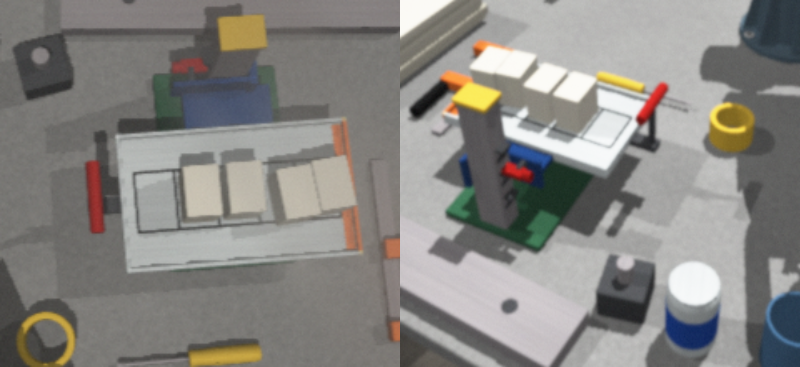

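The view shows the deck one notch up: the handle triangulates to z = 0.168, up 45 mm. Blocks 3 and 4 are square at (243,187) and (202,190), but the blocks in bays 1 and 2, at (333,184) and (297,192), have been knocked askew together. I measure them and mend the row.

Run:
```python
from h import *
to((.55,-.26,.42),3.92)
t=Cam("top"); 
g=t.img.min(2); x0,y0=360,200; m=g[205:262,375:485]
for th in (150,165,175,180,185):
  k=np.zeros_like(g); k[205:262,375:485]=(m>th)
  for c in blobs(k,120,3000):
    p,l,s,a=rect(t,c,.159); d=np.array([[np.cos(LY),np.sin(LY)],[-np.sin(LY),np.cos(LY)]])@(p-L); print(th,(d*1000).round(1),round(l,1),round(s,1),round(a,1))
```

```text
shift [ 0.1133  0.5692 -0.1082] rot [0.002 0.    1.57 ] | t 49.7 [0.3984 0.3002 0.3114] q6 1.91 open 0.796 grip 0.0 F [0.  0.3 0.4]
150 [-52.9 -11.3] 208.4 20.9 89.7
150 [ -7.7 -87.9] 89.4 66.6 -79.0
150 [  6.7 -12.2] 198.9 98.0 89.7
165 [-61.4 -59. ] 106.0 18.3 -84.6
165 [-12.  -65.7] 61.7 40.7 9.6
165 [-0.9 54.4] 63.3 41.7 3.8
165 [  -3.9 -111. ] 59.0 39.4 8.6
165 [-0.1 -3.7] 64.0 46.9 3.0
165 [ 41.3 -48.9] 114.0 23.7 89.7
165 [44.5 52.7] 63.8 32.3 89.7
175 [-1.4 54.6] 61.6 39.9 4.4
```

In the tool's units: 0.569 m / 0.75 = 0.7587, 0.113 m / 0.75 = 0.1507, -1.57 rad / 1.5708 = -0.9995.

Emit:
{"api": "jog_arm", "payload": {"plan": [[0.1507, 0.7587, -0.144, 0, 0, -0.1146, 1], [0.1507, 0.7587, -0.144, 0, 0, -0.2292, 1], [0.1507, 0.7587, -0.144, 0, 0, -0.3438, 1], [0.1507, 0.7587, -0.144, 0, 0, -0.4584, 1], [0.1507, 0.7587, -0.144, 0, 0, -0.573, 1], [0.1507, 0.7587, -0.144, 0, 0, -0.6875, 1], [0.1507, 0.7587, -0.144, 0, 0, -0.8021, 1], [0.1507, 0.7587, -0.144, 0, 0, -0.9167, 1], [0.1507, 0.7587, -0.144, 0, 0, -0.9995, 1], [0.1507, 0.7587, -0.144, 0, 0, -0.9995, 1]], "quiet": true}}

```text
ok
```

Run:
```python
from h import *
to((.55,-.26,.42),3.92)
```

```text
shift [-0.0157  0.0044 -0.0029] rot [ 0.  0. -0.] | t 51.0 [ 0.5445 -0.2447  0.4171] q6 -0.69 open 0.998 grip 0.0 F [0.5 0.7 0.7]
```

In the tool's units: -0.016 m / 0.75 = -0.0213, 0.004 m / 0.75 = 0.0053.

Emit:
{"api": "jog_arm", "payload": {"plan": [[-0.0213, 0.0053, -0.004, 0, 0, 0, 1], [-0.0213, 0.0053, -0.004, 0, 0, 0, 1], [-0.0213, 0.0053, -0.004, 0, 0, 0, 1]], "quiet": true}}

```text
ok
```

Add to h.py:
```python
def deckblocks(w,z=.159,ths=(150,165,175,185,195,205)):
    """white tops over the deck, in the lift frame (mm)"""
    for th in ths:
        k=cv2.morphologyEx((w.img.min(2)>th).astype(np.uint8),cv2.MORPH_OPEN,np.ones((3,3)))
        for c in blobs(k,300,9000):
            p,l,s,a=rect(w,c,z); d=np.array([[np.cos(LY),np.sin(LY)],[-np.sin(LY),np.cos(LY)]])@(p-L)*1000
            if abs(d[0])<40 and 52<l<75 and 34<s<56: print(th,d.round(1),p.round(4),round(l,1),round(s,1),round(a,1))
```

Run:
```python
from h import *
w=Cam("wrist"); cv2.imwrite("pics/w17.png",w.img); deckblocks(w)
to((.55,-.26,.42),3.92)
```

```text
175 [-5.7 54.2] [ 0.5547 -0.1851] 61.3 43.6 4.0
185 [-5.2 54. ] [ 0.5552 -0.1853] 60.5 43.5 3.5
195 [-2.5 -4.6] [ 0.562  -0.2435] 65.5 50.2 4.1
195 [-5.7 53.7] [ 0.5547 -0.1856] 59.9 41.3 2.8
205 [  -4.8 -111.3] [ 0.5669 -0.3502] 62.7 42.3 9.6
205 [-1.3 -3.4] [ 0.563  -0.2423] 63.2 47.2 2.7
205 [-5.2 53.5] [ 0.5552 -0.1858] 56.1 40.2 3.6
shift [-0.005  -0.0004 -0.0002] rot [-0.    -0.     0.001] | t 51.4 [ 0.5501 -0.255   0.4198] q6 -0.70 open 0.997 grip 0.0 F [ 0.3 -1.3 -0.1]
```

Run:
```python
from h import *
w=Cam("wrist"); g=w.img.min(2)
u=w.proj((*lift(-.012,-.066),.159))[0].astype(int); print(u, g[u[1],u[0]-50:u[0]+50:4], g[u[1]-40:u[1]+40:3,u[0]])
for th in (180,188,192,198,202,208,212,216):
    k=cv2.morphologyEx((g>th).astype(np.uint8),cv2.MORPH_OPEN,np.ones((5,5)))
    for c in blobs(k,200,9000):
        if cv2.pointPolygonTest(c[:,None],(float(u[0]),float(u[1])),False)>0:
            p,l,s,a=rect(w,c,.159); d=np.array([[np.cos(LY),np.sin(LY)],[-np.sin(LY),np.cos(LY)]])@(p-L)*1000; print(th,d.round(1),round(l,1),round(s,1),round(a,1))
```

```text
[316 240] [208 210 211 208 211 210 215 214 217 215 214 217 214 216 216 214 215 215
 215 213 160 157 110 158 168] [215 207 200 165 138 136 138 186 215 212 213 213 212 215 214 213 215 214
 215 213 196 215 212 216 217 213 213]
198 [-28.7   6. ] 229.5 95.0 -85.5
202 [-28.2   5.9] 226.9 94.9 -85.7
208 [-13.  -65.8] 63.7 41.9 9.8
212 [-12.5 -66.1] 61.0 40.2 9.8
```

Run:
```python
from h import *
print(lift(-.0126,-.066),lift(-.0045,-.1112)); to((*lift(-.0126,-.066),.2),9.7)
```

```text
[ 0.55604147 -0.30550697] [ 0.56721255 -0.35004748]
shift [-0.0509  0.0023  0.22  ] rot [ 0.  -0.  -0.1] | t 51.5 [ 0.5502 -0.2549  0.42  ] q6 -0.70 open 0.998 grip 0.0 F [ 0.8  0.4 -0.3]
```

In the tool's units: 0.22 m / 0.75 = 0.2933, 0.19 m / 0.75 = 0.2533, -0.1 rad / 1.5708 = -0.0637.

Emit:
{"api": "jog_arm", "payload": {"plan": [[-0.068, 0.0031, 0.0267, 0, 0, -0.0637, 1], [-0.068, 0.0031, 0.1067, 0, 0, -0.0637, 1], [-0.068, 0.0031, 0.1867, 0, 0, -0.0637, 1], [-0.068, 0.0031, 0.2533, 0, 0, -0.0637, 1], [-0.068, 0.0031, 0.2933, 0, 0, -0.0637, 1], [-0.068, 0.0031, 0.2933, 0, 0, -0.0637, 1], [-0.068, 0.0031, 0.2933, 0, 0, -0.0637, 1]], "quiet": true}}

```text
ok
```

Run:
```python
from h import *
to((*lift(-.0126,-.066),.117),9.7)
```

```text
shift [ 0.0018 -0.001   0.0849] rot [ 0.002  0.002 -0.   ] | t 52.4 [ 0.5571 -0.307   0.2019] q6 -0.86 open 1.000 grip 0.0 F [0.2 0.2 1.1]
```

Emit:
{"api": "jog_arm", "payload": {"plan": [[0.0013, -0.0007, 0.0533, 0, 0, 0, 1], [0.0013, -0.0007, 0.0933, 0, 0, 0, 1], [0.0013, -0.0007, 0.112, 0, 0, 0, 1], [0.0013, -0.0007, 0.112, 0, 0, 0, 1], [0.0013, -0.0007, 0.112, 0, 0, 0, 0], [0.0013, -0.0007, 0.112, 0, 0, 0, 0], [0.0013, -0.0007, 0.112, 0, 0, 0, 0], [0.0013, -0.0007, 0.112, 0, 0, 0, 0]]}}

```text
time_s: 53.35
eef_pos: [0.5567, -0.3072, 0.1182]
eef_rot: [0.002, 0.645, 0.764, 0.0]
wrist_force: [0.5, 0.9, 7.8]
opening: 0.764
grasp_force: 65.6
```

Emit:
{"api": "jog_arm", "payload": {"plan": [[0, 0, -0.0267, 0, 0, 0, 0], [0, 0, -0.0667, 0, 0, 0, 0], [0, 0, -0.12, 0, 0, 0, 0], [0, 0, -0.12, 0, 0, 0, 0], [0, 0, -0.12, 0, 0, 0, 0]]}}

```text
time_s: 53.98
eef_pos: [0.5552, -0.3061, 0.2059]
eef_rot: [-0.0, 0.645, 0.764, -0.0]
wrist_force: [-0.2, -0.5, -1.5]
opening: 0.765
grasp_force: 66.7
```

Run:
```python
from h import *
to((*lift(0,-.054),.2),3.92)
```

```text
shift [0.0112 0.0146 0.0059] rot [-0.  -0.   0.1] | t 54.0 [ 0.5552 -0.3061  0.2059] q6 -0.86 open 0.765 grip 66.7 F [-0.2 -0.5 -1.5]
```

In the tool's units: 0.07 m / 0.75 = 0.0933, 0.06 m / 0.75 = 0.08, 0.1 rad / 1.5708 = 0.0637.

Emit:
{"api": "jog_arm", "payload": {"plan": [[0.0133, 0.0195, 0, 0, 0, 0.0637, 0], [0.0133, 0.0195, 0, 0, 0, 0.0637, 0], [0.0133, 0.0195, 0.04, 0, 0, 0.0637, 0], [0.0133, 0.0195, 0.08, 0, 0, 0.0637, 0], [0.0133, 0.0195, 0.0933, 0, 0, 0.0637, 0], [0.0133, 0.0195, 0.0933, 0, 0, 0.0637, 0], [0.0133, 0.0195, 0.0933, 0, 0, 0.0637, 0]], "quiet": true}}

```text
ok
```

Run:
```python
from h import *
to((*lift(0,-.055),.1185),3.92)
```

```text
shift [ 0.0011 -0.0009  0.0186] rot [ 0.001  0.001 -0.   ] | t 54.9 [ 0.5688 -0.2947  0.1371] q6 -0.73 open 0.764 grip 66.7 F [-0.9  0.3 -0.3]
```

In the tool's units: 0.018 m / 0.75 = 0.024, 0.016 m / 0.75 = 0.0213.

Emit:
{"api": "jog_arm", "payload": {"plan": [[0.0008, -0.0005, 0.0133, 0, 0, 0, 0], [0.0008, -0.0005, 0.0213, 0, 0, 0, 0], [0.0008, -0.0005, 0.024, 0, 0, 0, 0], [0.0008, -0.0005, 0.024, 0, 0, 0, 0]]}}

```text
time_s: 55.35
eef_pos: [0.5677, -0.2933, 0.1183]
eef_rot: [-0.0, 0.683, 0.731, -0.0]
wrist_force: [-1.4, 1.3, 3.3]
opening: 0.768
grasp_force: 66.9
```

Emit:
{"api": "jog_arm", "payload": {"plan": [[0, 0, 0, 0, 0, 0, 0.9], [0, 0, 0, 0, 0, 0, 0.95], [0, 0, 0, 0, 0, 0, 0.95], [0, 0, -0.04, 0, 0, 0, 0.95], [0, 0, -0.1133, 0, 0, 0, 1], [0, 0, -0.1133, 0, 0, 0, 1]], "quiet": true}}

```text
ok
```

Run:
```python
from h import *
to((*lift(-.0045,-.1112),.2),9.3)
```

```text
shift [-0.0542 -0.007   0.0091] rot [ 0.007  0.007 -0.094] | t 56.1 [ 0.5705 -0.2954  0.2087] q6 -0.73 open 1.001 grip 0.0 F [ 0.8 -0.2  0.6]
```

Careful with the scale: shifts go in shares of 75 cm and turns go in shares of 90 degrees. That gives: -0.0566 m / 0.75 = -0.0755, -0.0044 m / 0.75 = -0.0059, -0.094 rad / 1.5708 = -0.0598.

Emit:
{"api": "jog_arm", "payload": {"plan": [[-0.0755, -0.0059, 0, 0, 0, -0.0598, 1], [-0.0755, -0.0059, 0, 0, 0, -0.0598, 1], [-0.0755, -0.0059, 0, 0, 0, -0.0598, 1], [-0.0755, -0.0059, 0, 0, 0, -0.0598, 1]], "quiet": true}}

```text
ok
```

Run:
```python
from h import *
to((*lift(-.0045,-.1112),.117),9.3)
```

```text
shift [-0.0011 -0.      0.0852] rot [-0.001 -0.001  0.   ] | t 56.6 [ 0.5671 -0.3491  0.2022] q6 -0.89 open 0.998 grip 0.0 F [ 0.  -0.9 -0.1]
```

In the tool's units: 0.084 m / 0.75 = 0.112, 0.07 m / 0.75 = 0.0933.

Emit:
{"api": "jog_arm", "payload": {"plan": [[0, 0, 0.0533, 0, 0, 0, 1], [0, 0, 0.0933, 0, 0, 0, 1], [0, 0, 0.112, 0, 0, 0, 1], [0, 0, 0.112, 0, 0, 0, 1], [0, 0, 0.112, 0, 0, 0, 0], [0, 0, 0.112, 0, 0, 0, 0], [0, 0, 0.112, 0, 0, 0, 0], [0, 0, 0.112, 0, 0, 0, 0]]}}

```text
time_s: 57.6
eef_pos: [0.5682, -0.3509, 0.1208]
eef_rot: [0.002, 0.648, 0.762, 0.0]
wrist_force: [0.5, 1.8, 6.2]
opening: 0.768
grasp_force: 66.8
```

Emit:
{"api": "jog_arm", "payload": {"plan": [[0, 0, -0.0267, 0, 0, 0, 0], [0, 0, -0.0667, 0, 0, 0, 0], [0, 0, -0.08, 0, 0, 0, 0], [0, 0, -0.08, 0, 0, 0, 0], [0, 0, -0.08, 0, 0, 0, 0]]}}

```text
time_s: 58.22
eef_pos: [0.5666, -0.3497, 0.1775]
eef_rot: [-0.001, 0.648, 0.762, 0.0]
wrist_force: [-0.6, -0.5, -1.0]
opening: 0.765
grasp_force: 66.5
```

Run:
```python
from h import *
to((*lift(0,-.108),.14),3.92)
```

```text
shift [0.0022 0.0054 0.0375] rot [-0.001 -0.002  0.094] | t 58.2 [ 0.5666 -0.3497  0.1775] q6 -0.89 open 0.765 grip 66.5 F [-0.6 -0.5 -1. ]
```

In the tool's units: 0.043 m / 0.75 = 0.0573, 0.025 m / 0.75 = 0.0333, 0.094 rad / 1.5708 = 0.0598.

Emit:
{"api": "jog_arm", "payload": {"plan": [[0.002, 0.0072, 0, 0, 0, 0.0598, 0], [0.002, 0.0072, 0, 0, 0, 0.0598, 0], [0.002, 0.0072, 0.0333, 0, 0, 0.0598, 0], [0.002, 0.0072, 0.0573, 0, 0, 0.0598, 0], [0.002, 0.0072, 0.0573, 0, 0, 0.0598, 0], [0.002, 0.0072, 0.0573, 0, 0, 0.0598, 0]], "quiet": true}}

```text
ok
```

Run:
```python
from h import *
to((*lift(0,-.1085),.119),3.92)
```

```text
shift [ 0.0011 -0.0009  0.0171] rot [ 0.  0. -0.] | t 59.0 [ 0.5724 -0.3481  0.1361] q6 -0.79 open 0.767 grip 66.5 F [-0.6 -0.  -0.3]
```

In the tool's units: 0.0165 m / 0.75 = 0.022, 0.014 m / 0.75 = 0.0187.

Emit:
{"api": "jog_arm", "payload": {"plan": [[0.0008, -0.0005, 0.0133, 0, 0, 0, 0], [0.0008, -0.0005, 0.0187, 0, 0, 0, 0], [0.0008, -0.0005, 0.022, 0, 0, 0, 0], [0.0008, -0.0005, 0.022, 0, 0, 0, 0]]}}

```text
time_s: 59.48
eef_pos: [0.5719, -0.3473, 0.1209]
eef_rot: [0.0, 0.683, 0.731, -0.0]
wrist_force: [-3.9, 2.9, 8.2]
opening: 0.762
grasp_force: 67.1
```

Emit:
{"api": "jog_arm", "payload": {"plan": [[0, 0, 0, 0, 0, 0, 0.9], [0, 0, 0, 0, 0, 0, 0.95], [0, 0, 0, 0, 0, 0, 0.95], [0, 0, -0.04, 0, 0, 0, 0.95], [0, 0, -0.1133, 0, 0, 0, 1], [0, 0, -0.1867, 0, 0, 0, 1], [0.0667, -0.0267, -0.2667, 0, 0, 0, 1], [0.1333, -0.0267, -0.3467, 0, 0, 0, 1], [0.1333, -0.0267, -0.4, 0, 0, 0, 1], [0.1333, -0.0267, -0.4, 0, 0, 0, 1]], "quiet": true}}

```text
ok
```

Emit:
{"api": "jog_arm", "payload": {"plan": [[0, 0, 0, 0, 0, 0, 1], [0, 0, 0, 0, 0, 0, 1]], "quiet": true}}

```text
ok
```

Run:
```python
from h import *
w=Cam("wrist"); cv2.imwrite("pics/w18.png",w.img); deckblocks(w,ths=(175,185,195,205,212,218))
to((.4,.3,.35),3.92)
```

```text
185 [  -2.2 -108.1] [ 0.5693 -0.3468] 67.6 45.0 3.9
195 [  -1.9 -108.1] [ 0.5696 -0.3468] 66.1 42.6 3.6
195 [ -2.3 -52.9] [ 0.5654 -0.2917] 66.0 43.6 3.8
195 [-2.4  0.2] [ 0.5617 -0.2387] 66.2 45.6 4.9
195 [-3.7 49.8] [ 0.557  -0.1894] 63.7 50.8 3.5
205 [  -2.3 -108.7] [ 0.5692 -0.3474] 64.8 43.0 5.5
205 [ -0.8 -52.8] [ 0.5669 -0.2915] 62.7 41.3 3.8
205 [-2.6 -0.9] [ 0.5616 -0.2398] 65.0 42.3 4.1
205 [-5.4 54.3] [ 0.555 -0.185] 58.0 42.2 3.8
212 [  -0.2 -108.1] [ 0.5712 -0.3466] 60.1 40.0 3.6
212 [ -0.9 -53.4] [ 0.5669 -0.2922] 60.4 40.1 4.0
212 [-1.8 -0.4] [ 0.5623 -0.2393] 61.8 41.1 3.8
212 [-4.9 54.2] [ 0.5555 -0.1851] 54.9 40.0 3.6
shift [ 0.5574 -0.1071  0.0685] rot [-0.003 -0.003 -0.001] | t 61.0 [ 0.5446 -0.2491  0.4167] q6 -0.69 open 0.996 grip 0.0 F [0.1 0.3 0. ]
```

In the tool's units: 0.557 m / 0.75 = 0.7427, -0.107 m / 0.75 = -0.1427.

Emit:
{"api": "jog_arm", "payload": {"plan": [[0.7427, -0.1427, 0, 0, 0, 0, 1], [0.7427, -0.1427, 0, 0, 0, 0, 1], [0.7427, -0.1427, 0, 0, 0, 0, 1], [0.7427, -0.1427, 0, 0, 0, 0, 1], [0.7427, -0.1427, 0, 0, 0, 0, 1], [0.7427, -0.1427, 0, 0, 0, 0, 1], [0.7427, -0.1427, 0, 0, 0, 0, 1], [0.7427, -0.1427, 0, 0, 0, 0, 1], [0.7427, -0.1427, 0, 0, 0, 0, 1], [0.7427, -0.1427, 0, 0, 0, 0, 1]], "quiet": true}}

```text
ok
```

Emit:
{"api": "jog_arm", "payload": {"plan": [[0, 0, 0, 0, 0, 0, 1], [0, 0, 0, 0, 0, 0, 1]], "lines": "1,2"}}

```text
time_s: 62.52
eef_pos: [0.4011, 0.2983, 0.4187]
```

Run:
```python
from h import *
t=Cam("top"); s=Cam("scene")
a=t.img[110:360,100:510]; b=s.img[140:440,140:640]
cv2.imwrite("pics/f2.png",np.vstack([cv2.resize(a,(490,299)),cv2.resize(b,(490,294))]))
deckblocks(t,ths=(150,160,165,170)); h=lambda c:[cv2.minAreaRect(x.astype(np.float32))[0] for x in blobs((lambda h:((h[...,0]<6)|(h[...,0]>174))&(h[...,1]>150)&(h[...,2]>60))(cv2.cvtColor(c.img,cv2.COLOR_BGR2HSV)),60,3000)]
for j in h(s): print(tri(t,h(t)[0],s,j))
```

```text
150 [ -9.8 113.8] [ 0.5465 -0.1259] 70.6 44.4 4.1
150 [-0.5 54.5] [ 0.5599 -0.1844] 64.1 43.1 3.8
150 [-0.1 -0.6] [ 0.5641 -0.2394] 64.1 42.7 3.9
150 [  0.3 -52.7] [ 0.568  -0.2913] 64.3 42.7 3.8
150 [   0.3 -107.6] [ 0.5717 -0.3461] 63.5 42.1 4.1
160 [-0.6 54.6] [ 0.5597 -0.1844] 63.6 42.2 3.5
160 [-0.5 -0.8] [ 0.5636 -0.2397] 62.7 41.3 3.4
160 [ -0.3 -52.8] [ 0.5674 -0.2915] 62.7 41.2 4.2
160 [  -0.4 -108. ] [ 0.5711 -0.3465] 61.0 40.1 4.5
165 [-3.3 -0.7] [ 0.5608 -0.2397] 55.2 40.2 -0.3
165 [-0.7 54.4] [ 0.5596 -0.1846] 63.4 41.5 3.9
165 [ -1.1 -53.3] [ 0.5667 -0.292 ] 60.7 40.2 3.0
170 [-1.4 54.2] [ 0.559  -0.1848] 61.7 40.7 3.9
(array([ 0.63192722, -0.12937714,  0.06728033]), np.float64(0.2056655269720689))
(array([ 0.55043605, -0.04851321,  0.16845986]), np.float64(0.001364797827156865))
```

View pics/f2.png

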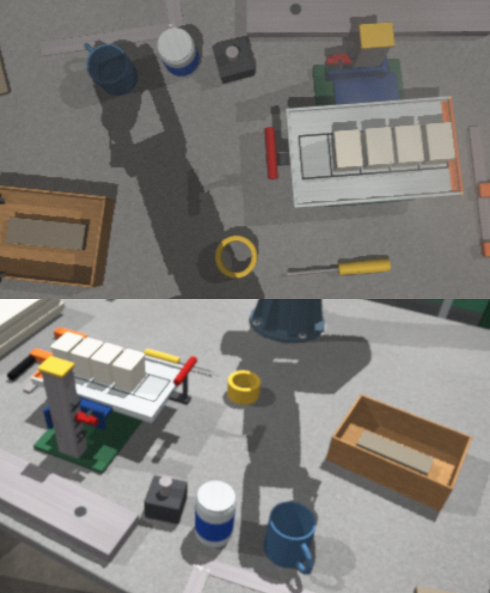

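The final picture shows the four blocks evenly spaced and square, at (347–440, 145) in the upper half. The deck is one notch up, the offcut lies flat in the carton at (45,233), and the other things look undisturbed, so I hand in.

```bash
python3 -c "
from bench import ctrl
print(ctrl.hand_in())"
```

```text
the job is handed in; nothing more can be done
None
```

The job is handed in: the offcut is in the carton, the four blocks stand in bays 1–4, and the deck is up one notch (45 mm); the blocks in bays 1 and 2 were found askew after the lift, so I re-placed them on the raised deck.

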